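# Sort the bench clutter into tin, box and tray

### The arm

A 6-joint arm with a two-finger parallel gripper is mounted at the origin on the work surface. World frame = base frame: x ahead of the robot, y to its left, z up, the work surface at z = 0. Lengths are in mm, angles in rad, forces in N, time in s.
With the tool pointing down it reaches from about 275 to 750 mm from the base axis. Payload 10.2 kg.
Tool frame: the origin (TCP) lies at the very end of the fingers, on their centre line; the grasp point (between the pads) lies 19 mm behind it (ctrl.pinch_z is the distance from the TCP to the grasp point, in mm); y points along the fingers, z is the direction in which the jaws open and shut, and the axes are right-handed (so a half turn about y gives the same grasp; the last joint's range is limited). The gripper opens to 85 mm and grips with 20 to 120 N. Pads are 22 mm wide; open, the fingers measure 114 mm over their backs; the gripper's body (76 mm by 85 mm) begins 54 mm behind the grasp point. The pads swing forward as they close: fully open they stand 13 mm farther back than shut.
Start: joints at [-1.441, 0.313, 1.498, -0, 1.331, -0.223], TCP at [181.389, -492.676, 231.294] pointing down, gripper open.
Joint ranges: [-2.94, 2.94], [-0.97, 2.17], [0.19, 2.56], [-1.23, 4.37], [0.02, 3.11], [-2.88, 2.88]. Speed limits (rad/s): [2.39, 2.39, 3.01, 3.14, 3.14, 3.14].

### API

Orientations are given as a unit quaternion [w, x, y, z].
In Python, from rig import sense, eyes, ctrl gives the robot as it stands. The module is installed in compiled form; this text tells all that it offers.
- The arm moves only by the shell command python3 -m handwheel 'ROWS' [FORCE]. ROWS is JSON, a list of rows, each an object of numbers: "grip": the finger opening in mm, from 0 to 85.4; "tx", "ty", "tz": the shift along the tool's x, y, z in mm; "wx", "wy", "wz": the turn, a rotation vector about the tool's x, y, z in rad. In form: [{"grip": .., "tx": .., "ty": .., "tz": .., "wx": .., "wy": .., "wz": ..}, ...]. A call has 1 to 10 rows; each row shifts and turns the commanded pose from where the row before left it, along the tool's axes as they then stand; what a row does not reach is not made up. A row lasts 1/12 s, in which the tool goes at most 41.7 mm and 7.16 degrees, less where a joint would pass 70% of its speed; a pose out of reach is approached as far as the arm can. A call is refused whole if a number of a shift passes 41.7 or a number of a turn 0.125, either way. A call with a gripper value outside its range is refused whole. The fingers move at their own pace and stop on an object; FORCE is the grip in N (left out, the last holds). Time passes only in rows, so rows that do not move let the fingers close. It gives the time, the measured TCP pose, the force and the opening at its end, in the units of the state.
- sense(): the state, without advancing time (a new reading comes with each control period).
- eyes.capture(name): name is "side" or "top" or "wrist"; returns a dict with "pixels" (480x640x3 uint8, red, green, blue), "mtx" (3x3 intrinsics, pixels), "R" (3x3) and "t" (3): a world point X has camera coordinates R X + t. Camera axes: x right, y down, z forward; pixel columns grow to the right and rows downward; lengths in mm; the calibration is good to about 2 mm. The wrist camera is an equidistant fisheye: a pixel r from the principal point sees the ray r / f radians off the axis. A picture is of the moment at which its call begins. There is no depth.
- ctrl.finish_job(): hands the job in, once; it reports no verdict.
The state is a dict: "time_s": time; "joints": joint angles; "dq": joint speeds; "tau": joint torques, N m; "eef_pos": TCP position; "ee_rot": TCP orientation; "force": force on the tool from outside, world axes, zero at the start; "wrist_torque": the same for the moment, N m; "grip_width": opening from 0.0 (shut) to 1.0 (fully open).
Only numpy, scipy, OpenCV 4.12 (cv2) and the standard library are available. Lean on these libraries where they do the work, as an engineer would, in place of code of your own. Each camera call takes 0.05 s, during which the arm holds its last target.

### The job

Tidy the bench: put both steel bolts in the round tin, both wooden drawer knobs in the square plywood box, and lay the hammer flat in the long green tray. Take the hammer by its steel neck at the balance point so that it stays level all the while you carry it, and do not knock over the glue bottle or the glass jar.

Things in the scene. Friction and masses are not known exactly. Their poses are not given: they have to be found in the camera images.
- hammer: Loose steel hammer lying flat, 0.3 kg, 155 mm long, 20 mm thick. Origin: underside, below its balance point; x along the handle to the head, z up. Head 20 mm (x) by 70 mm (y), centred at x=+35 mm. Bare steel neck x=+25 to -45 mm, 12 mm wide, 3 to 17 mm above the underside; black rubber grip x=-45 to -110 mm, 26 mm wide. Grip the neck at the origin from above, closing along y.
- long_bolt: Loose plain steel hex bolt, the longer one, standing upright on its head: 70 mm tall, hex head 24 mm across the flats (28 mm across corners) and 10 mm thick, shank 16 mm in diameter. Its origin is the centre of the flat face of the head, which is its underside as it stands; z runs along the shank, which points up. May be gripped by the shank.
- short_bolt: Loose plain steel hex bolt, the shorter one, standing upright on its head: 45 mm tall, hex head 24 mm across the flats (28 mm across corners) and 10 mm thick, shank 16 mm in diameter. Its origin is the centre of the flat face of the head, which is its underside as it stands; z runs along the shank, which points up. May be gripped by the shank.
- large_knob: Loose round wooden drawer knob, the larger one, standing on its foot: 30 mm tall, widest 38 mm in diameter 20 to 26 mm above the bench, foot 24 mm in diameter. Origin: centre of the underside of the foot, z up. Grip it by the wide part from above.
- small_knob: Loose round wooden drawer knob, the smaller one, standing on its foot: 26 mm tall, widest 28 mm in diameter 18 to 22 mm above the bench, foot 24 mm in diameter. Origin: centre of the underside of the foot, z up. Grip it by the wide part from above.
- tin: Fixed round open bare-metal tin for bolts, 120 mm outer diameter, 40 mm high, wall 3 mm, floor 4 mm thick. Origin: centre of its underside, z up.
- box: Fixed square open plywood box for knobs, 120 by 120 mm outside, 40 mm high, walls and floor about 6 mm thick. Origin: centre of its underside; x and y along its sides, z up.
- tray: Fixed long open green tray for the hammer, 200 mm along its x, 105 mm along its y, 28 mm high, walls and floor about 5 mm thick (inside 190 by 95 mm). Origin: centre of its underside, z up. The hammer may lie in it with its head at either end.
- glue_bottle: Loose white glue bottle with an orange cap, 130 mm tall, 52 mm in diameter, standing upright on the far part of the bench. Must not be knocked over. Origin: centre of its underside.
- jar: Loose glass jar with a steel lid, 85 mm tall, 64 mm in diameter, standing upright on the far part of the bench. Must not be knocked over. Origin: centre of its underside.
Not all that is in view belongs to the job. What is shaped like the large_knob but purple is not meant. There is more than one size of the hammer; the one meant has the size given above.

How it is judged (in metres and radians):
At the end, for the whole second after the job is handed in: Bolt heads within 57 mm of the tin's axis, under 35 mm up; knob feet within 54 mm of the box's middle each way, under 42 mm up; hammer flat (0.1 rad) on the tray floor (origin under 12 mm up) between its walls; all released, slower than 0.02 m/s (horizontal distance between each of long_bolt, short_bolt and tin below 0.057 m and z of long_bolt in the frame of tin between -0.005 and 0.035 m and z of short_bolt in the frame of tin between -0.005 and 0.035 m and z of large_knob in the frame of box between -0.005 and 0.042 m and x of large_knob in the frame of box between -0.054 and 0.054 m and y of large_knob in the frame of box between -0.054 and 0.054 m and z of small_knob in the frame of box between -0.005 and 0.042 m and x of small_knob in the frame of box between -0.054 and 0.054 m and y of small_knob in the frame of box between -0.054 and 0.054 m and z of hammer in the frame of tray between -0.005 and 0.012 m and x of hammer in the frame of tray between -0.095 and 0.095 m and y of hammer in the frame of tray between -0.047 and 0.047 m and angle between hammer's own z axis and vertical below 0.1 rad and linear speed of each of long_bolt, short_bolt, large_knob, small_knob, hammer below 0.02 m/s); the robot touches nothing.
It fails at once if the hammer tips more than 0.35 rad (20 degrees) from level (angle between hammer's own z axis and vertical above 0.35 rad).
It fails at once if the glue bottle is knocked over (tilts more than 0.4 rad) (angle between glue_bottle's own z axis and vertical above 0.4 rad).
It fails at once if the glass jar is knocked over (tilts more than 0.4 rad) (angle between jar's own z axis and vertical above 0.4 rad).
It also fails if it takes over 131 s, if anything falls off the work surface, if the arm or the gripper's body presses on something with over 40 N, if the wrist force passes 120 N, or if a joint passes its speed limit or range.

## Working session

There is one attempt and no reset: what is moved stays moved. The work goes in short steps, Python scripts to look and compute and a shell command to move; the robot and the scene stay as the last step left them, time stands still between calls to the robot, and variables do not carry over. Pictures are saved under pics/ and viewed, and the job is handed in when it is done.

```bash
mkdir -p pics; ls; python3 - <<'E'
from rig import sense, eyes, ctrl
import cv2, numpy as np
s=sense()
for k,v in s.items(): print(k,v)
print(ctrl.pinch_z)
for n in ("side","top","wrist"):
    c=eyes.capture(n); cv2.imwrite(f"pics/{n}0.png",c["pixels"][:,:,::-1]); print(n,c["mtx"].tolist(),np.round(c["R"],4).tolist(),np.round(c["t"],1).tolist())
E
```

```text
pics
time_s 0.0
joints [-1.44138579e+00  3.13414234e-01  1.49846095e+00 -2.67164447e-05
  1.33099394e+00 -2.23410138e-01]
dq [-0.00014583  0.00039591  0.00044749 -0.001022    0.00132776 -0.00133211]
tau [-2.39825873e-03 -4.12278879e+01 -2.59746820e+01 -3.24565435e-04
  4.09317494e-03 -8.48605794e-06]
eef_pos [ 181.35358677 -492.39781362  230.74439412]
ee_rot [ 0.12410918 -0.1240851   0.69658319 -0.69568072]
force [-0.26112866 -0.26355155 -0.17140902]
wrist_torque [-0.01790208 -0.02342033 -0.02604704]
grip_width 1.0002495776524412
18.700000000000003
side [[507.2831807699618, 0.0, 314.4757147018568], [0.0, 507.2831807699618, 239.89404721059552], [0.0, 0.0, 1.0]] [[-0.8144, -0.5803, -0.0066], [-0.3172, 0.4546, -0.8323], [0.486, -0.6757, -0.5543]] [416.6, 181.3, 876.0]
top [[547.3448771674742, 0.0, 313.05677518529944], [0.0, 547.3448771674742, 240.58530624803151], [0.0, 0.0, 1.0]] [[-0.0266, -0.9996, -0.0079], [-0.9838, 0.0275, -0.177], [0.1771, 0.003, -0.9842]] [46.5, 490.3, 1194.0]
wrist [[371.64829954431775, 0.0, 313.02496407573096], [0.0, 371.64829954431775, 240.18954641087706], [0.0, 0.0, 1.0]] [[0.3458, -0.9383, -0.0006], [-0.8875, -0.3273, 0.3244], [-0.3046, -0.1116, -0.9459]] [-524.3, -40.6, 380.9]
```

View pics/top0.png

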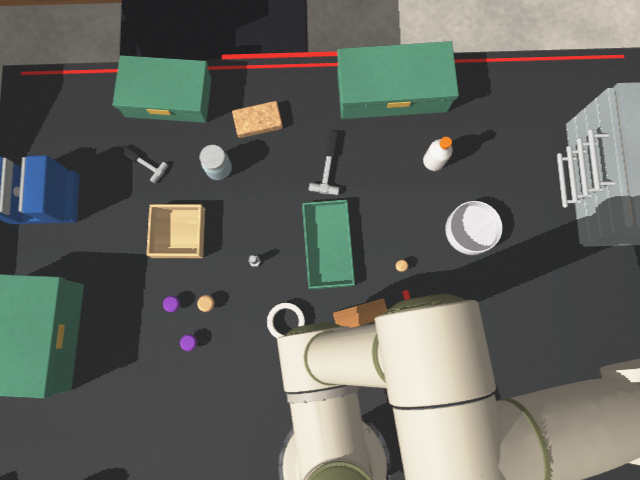

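View pics/side0.png

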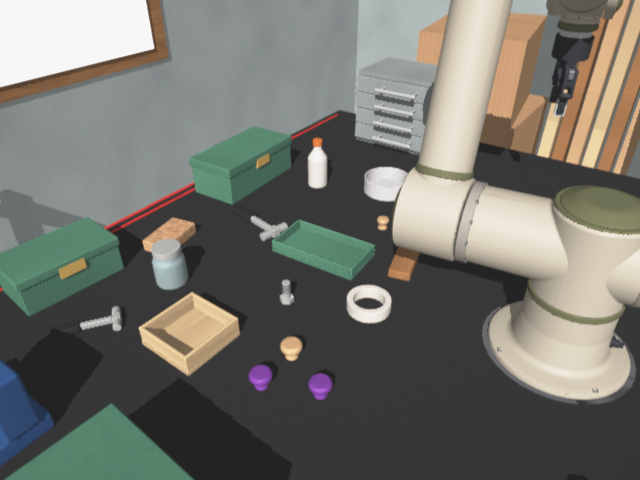

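View pics/wrist0.png

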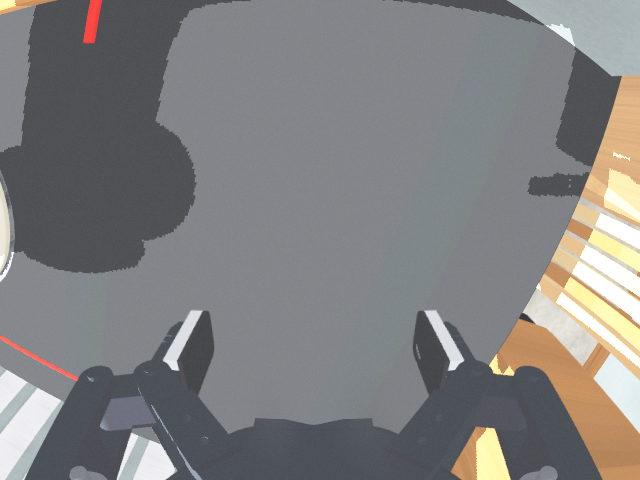

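```bash
cat > h.py <<'E'
import cv2, numpy as np
from scipy.spatial.transform import Rotation as Ro
from rig import sense, eyes, ctrl
def cap(n,save=None):
    c=eyes.capture(n)
    if save: cv2.imwrite(f"pics/{save}.png",c["pixels"][:,:,::-1])
    return c
def ray(c,u,v,fish=False):
    K=c["mtx"];x=(u-K[0,2])/K[0,0];y=(v-K[1,2])/K[1,1]
    if fish:
        r=np.hypot(x,y); d=np.array([x/r*np.sin(r),y/r*np.sin(r),np.cos(r)]) if r>1e-9 else np.array([0,0,1.])
    else: d=np.array([x,y,1.])
    R=np.array(c["R"]);t=np.array(c["t"])
    return -R.T@t, R.T@d
def onz(c,u,v,z=0,fish=False):
    o,d=ray(c,u,v,fish); return o+d*(z-o[2])/d[2]
def proj(c,X,fish=False):
    p=np.array(c["R"])@np.asarray(X,float)+np.array(c["t"]);K=c["mtx"]
    if fish:
        r=np.hypot(p[0],p[1]);th=np.arctan2(r,p[2]);x,y=p[0]/r*th,p[1]/r*th
    else: x,y=p[0]/p[2],p[1]/p[2]
    return np.array([K[0,0]*x+K[0,2],K[1,1]*y+K[1,2]])
def crop(c,u0,v0,u1,v1,s,name):
    im=c["pixels"][v0:v1,u0:u1,::-1]
    cv2.imwrite(f"pics/{name}.png",cv2.resize(im,None,fx=s,fy=s,interpolation=cv2.INTER_CUBIC))
def toolR(s=None):
    s=s or sense(); q=s["ee_rot"]; return Ro.from_quat([q[1],q[2],q[3],q[0]])
def rowsto(target,jaw=None):
    """print tool-frame shift to the TCP target(mm world) and the turn for jaw axis (z) along world angle jaw(rad)"""
    s=sense();R=toolR(s);M=R.as_matrix();d=np.array(target,float)-s["eef_pos"]
    print("tcp",np.round(s["eef_pos"],1),"shift tool",np.round(M.T@d,1),"|d|",round(float(np.linalg.norm(d)),1))
    a=np.arctan2(M[1,2],M[0,2])
    # level error: tool y vs -z
    lv=np.cross(M[:,1],[0,0,-1]); print("jaw deg",round(np.degrees(a),2),"level fix (tool wx,wy,wz)",np.round(M.T@lv,4))
    if jaw is not None:
        e=(jaw-a+np.pi/2)%np.pi-np.pi/2
        print("wy needed", round(-e,4), "(neg since y down)  j6",round(s["joints"][5],3),"shift after turn",np.round((Ro.from_rotvec([0,0,e]).as_matrix()@M).T@d,1))
E
python3 - <<'E'
from h import *
c=cap("top"); s=cap("side")
crop(c,110,110,310,360,2.4,"topL"); crop(c,290,120,520,330,2.6,"topR")
crop(s,200,150,440,420,2.2,"sideC")
print(np.round(toolR().as_matrix(),3))
hsv=cv2.cvtColor(c["pixels"],cv2.COLOR_RGB2HSV)
E
```

```text
[[-0.938 -0.     0.345]
 [-0.345  0.    -0.938]
 [-0.    -1.    -0.   ]]
```

View pics/topL.png

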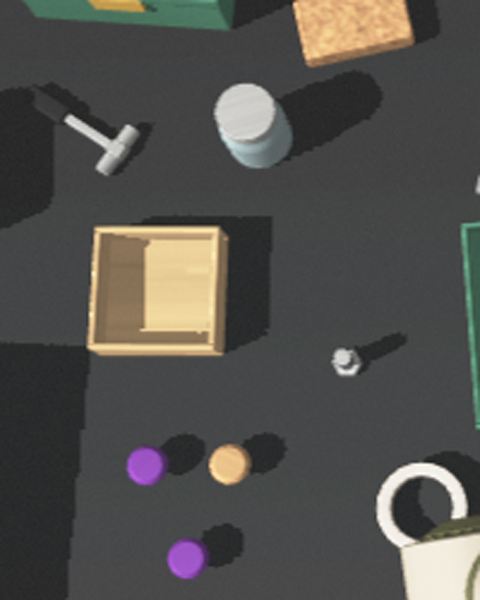

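View pics/topR.png

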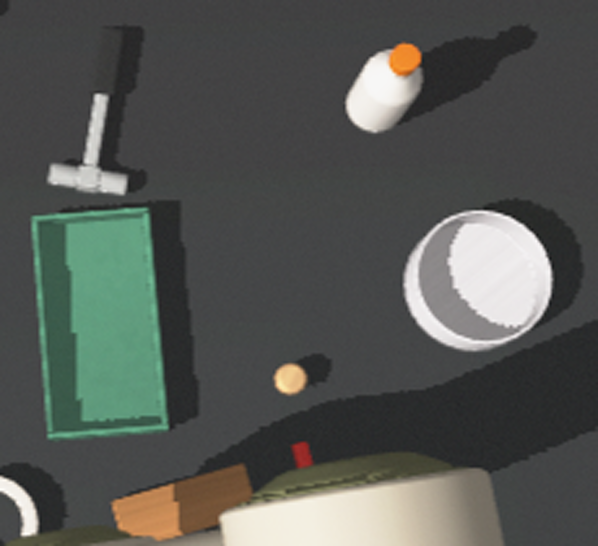

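View pics/sideC.png

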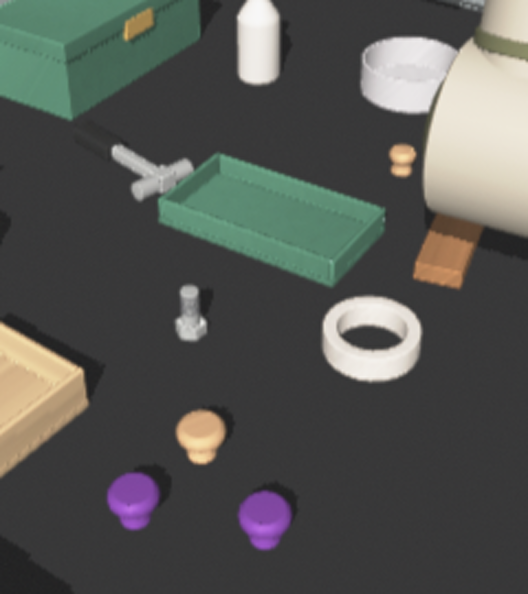

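Picture: top view shows two hammers (327,165) and (152,165), one bolt (254,260), tan knobs (206,303) and (402,266), purple knobs (170,304)/(187,343), which are decoys, box (177,231), tray (328,244), tin (474,228), a jar (214,160) and a bottle (437,155). The tape ring (286,320) isn't the tin. The second bolt is probably hidden behind the arm.

```bash
cat > m.py <<'E'
from h import *
def blobs(mask,amin=15):
    n,l,st,ce=cv2.connectedComponentsWithStats(mask.astype(np.uint8),connectivity=8)
    return [(ce[i],st[i],l==i) for i in range(1,n) if st[i,4]>=amin]
def sub(c,u0,v0,u1,v1):
    m=np.zeros(c["pixels"].shape[:2],bool); m[v0:v1,u0:u1]=1; return m
def hsv(c): return cv2.cvtColor(c["pixels"],cv2.COLOR_RGB2HSV)
E
python3 - <<'E'
from m import *
c=cap("top"); H=hsv(c); h,s,v=[H[...,i].astype(int) for i in range(3)]
def poly(mask,z,name):
    cs,_=cv2.findContours(mask.astype(np.uint8),cv2.RETR_EXTERNAL,cv2.CHAIN_APPROX_NONE)
    k=max(cs,key=cv2.contourArea)[:,0,:]
    return k
# tray rim
m=sub(c,295,190,365,295)&(h>65)&(h<95)&(s>60)&(v>30)
k=poly(m,28,'tray'); P=np.array([onz(c,*p,28)[:2] for p in k],np.float32); r=cv2.minAreaRect(P); print("tray",r, np.round(cv2.boxPoints(r)).tolist())
m=sub(c,140,195,215,265)&(h>8)&(h<30)&(s>50)&(v>60)
k=poly(m,40,'box'); P=np.array([onz(c,*p,40)[:2] for p in k],np.float32); r=cv2.minAreaRect(P); print("box",r,np.round(cv2.boxPoints(r)).tolist())
m=sub(c,436,190,515,262)&(s<40)&(v>85)
k=poly(m,40,'tin'); P=np.array([onz(c,*p,40)[:2] for p in k],np.float32); print("tin",cv2.minEnclosingCircle(P),cv2.minAreaRect(P))
for nm,b,z in (("large",(195,290,217,315),26),("small",(390,255,414,277),22)):
    m=sub(c,*b)&(h>8)&(h<25)&(s>60)&(v>110)
    for ce,st,_ in blobs(m): print(nm,ce,st,np.round(onz(c,*ce,z-3),1))
for b in ((305,125,345,200),(130,140,180,190)):
    m=sub(c,*b)&(s<40)&(v>95)
    for ce,st,l in blobs(m):
        ys,xs=np.nonzero(l);P=np.array([onz(c,x,y,15)[:2] for x,y in zip(xs,ys)],np.float32)
        print("hammer steel",ce,st[4],cv2.minAreaRect(P))
    # crude: head ends
m=sub(c,244,250,266,270)&(v>95)
for ce,st,l in blobs(m): print("bolt",ce,st,onz(c,*ce,0),onz(c,*ce,45))
E
```

```text
tray ((486.8084411621094, -0.16698455810546875), (202.31956481933594, 106.28050231933594), 2.861675262451172) [[383.0, 48.0], [388.0, -58.0], [590.0, -48.0], [585.0, 58.0]]
box ((523.6329956054688, 346.0032653808594), (130.56761169433594, 125.57188415527344), 88.36463928222656) [[459.0, 283.0], [585.0, 279.0], [588.0, 409.0], [463.0, 413.0]]
tin ((512.4194946289062, -331.74737548828125), 66.60687255859375) ((512.18017578125, -331.6915588378906), (120.3213119506836, 131.6392822265625), 42.27381134033203)
large [204.86283186 303.09292035] [197 295  17  17 226] [358.7 281.2  23. ]
small [401.07258065 265.44354839] [395 260  13  12 124] [ 432.5 -166.4   19. ]
hammer steel [324.37096774 181.29953917] 434 ((653.945556640625, 5.379358291625977), (70.68706512451172, 93.35636901855469), 88.01507568359375)
hammer steel [153.53359684 169.07509881] 253 ((689.5999145507812, 407.8768615722656), (72.37989807128906, 52.00366973876953), 32.70522689819336)
bolt [253.41509434 260.68867925] [248 255  12  12 106] [455.62367443 173.45498419   0.        ] [449.08335028 168.31969801  45.        ]
```

Candidates for what I want:
- **Knobs:** tan (206,303) large, tan (402,266) small. Purple (170,304) and (187,343) are rejected.
- **Hammers:** (327,165) has steel 93x71 mm, which matches 90x70. (152,165) is smaller (about 72x52) and rejected.
- **Bolt:** (254,260), length still to be measured. The second one is still hidden.
- **Round containers:** tin (474,228), with the tape ring (286,320) rejected.

The crops confirm these. First move is to above the small knob, which also uncovers the hidden area.

```bash
python3 -m handwheel '[{"grip":85,"tx":-34.8,"tz":-21.9},{"tx":-34.8,"tz":-21.9},{"tx":-34.8,"tz":-21.9},{"tx":-34.8,"tz":-21.9},{"tx":-34.8,"tz":-21.9},{"tx":-34.8,"tz":-21.9},{"tx":-34.8,"tz":-21.9},{"tx":-34.8,"tz":-21.9},{"tx":-34.8,"tz":-21.9},{"tx":-34.8,"tz":-21.9}]'
python3 - <<'E'
from m import *
c=cap("top","top1"); s=cap("side","side1"); w=cap("wrist","wrist1")
rowsto([432.5,-166.4,100])
E
```

```text
tcp [ 181.4 -492.6  231.2] shift tool [-348.4  131.3 -219.4] |d| 432.1
jaw deg -69.78 level fix (tool wx,wy,wz) [ 0.0001  0.     -0.    ]invalid input
```

```bash
python3 -m handwheel '[{"grip":85,"tx":-34.8,"ty":0,"tz":-21.9,"wx":0,"wy":0,"wz":0},{"grip":85,"tx":-34.8,"ty":0,"tz":-21.9,"wx":0,"wy":0,"wz":0},{"grip":85,"tx":-34.8,"ty":0,"tz":-21.9,"wx":0,"wy":0,"wz":0},{"grip":85,"tx":-34.8,"ty":0,"tz":-21.9,"wx":0,"wy":0,"wz":0},{"grip":85,"tx":-34.8,"ty":0,"tz":-21.9,"wx":0,"wy":0,"wz":0},{"grip":85,"tx":-34.8,"ty":0,"tz":-21.9,"wx":0,"wy":0,"wz":0},{"grip":85,"tx":-34.8,"ty":0,"tz":-21.9,"wx":0,"wy":0,"wz":0},{"grip":85,"tx":-34.8,"ty":0,"tz":-21.9,"wx":0,"wy":0,"wz":0},{"grip":85,"tx":-34.8,"ty":0,"tz":-21.9,"wx":0,"wy":0,"wz":0},{"grip":85,"tx":-34.8,"ty":0,"tz":-21.9,"wx":0,"wy":0,"wz":0}]'
python3 - <<'E'
from m import *
c=cap("top","top1"); s=cap("side","side1"); w=cap("wrist","wrist1")
rowsto([432.5,-166.4,100]); print(sense()["time_s"])
E
```

```text
time_s: 1.28
eef_pos: [433.2, -165.0, 231.6]
ee_rot: [-0.124, 0.124, -0.696, 0.696]
force: [0.9, -0.4, 0.2]
grip_width: 0.99
tcp [ 433.3 -164.9  231.3] shift tool [  1.3 131.3   1.1] |d| 131.3
jaw deg -69.51 level fix (tool wx,wy,wz) [-0.     -0.     -0.0001]
1.4333
```

View pics/top1.png

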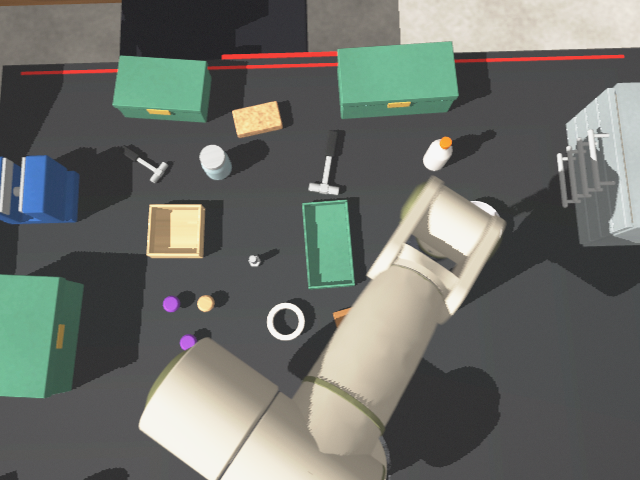

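View pics/side1.png

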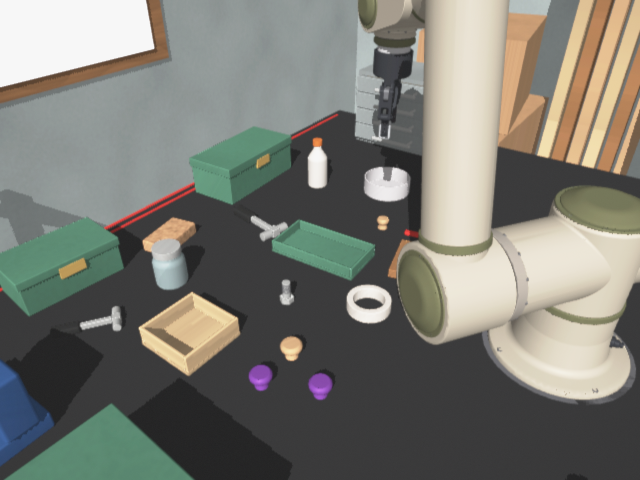

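View pics/wrist1.png

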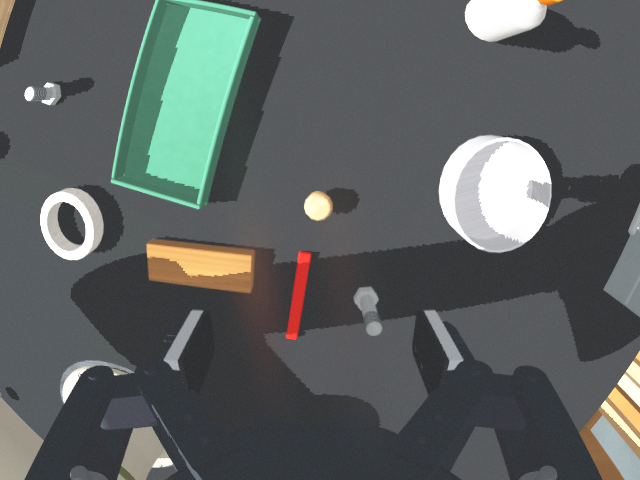

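Wrist view: second (long) bolt at head (366,296), tip (373,328); small knob (318,206); tin (495,193); tray (185,100); short bolt (43,93). A red bar and a wood block sit beside it as clutter.

```bash
python3 - <<'E'
from m import *
w=cap("wrist"); H=hsv(w); h,s,v=[H[...,i].astype(int) for i in range(3)]
print("tcp px",proj(w,sense()["eef_pos"],True))
m=sub(w,300,188,336,224)&(h>8)&(h<28)&(s>60)&(v>100)
for ce,st,_ in blobs(m): print("small",ce,st,np.round(onz(w,*ce,19,True),1))
# width check
  
crop(w,340,270,400,350,8,"lb"); crop(w,15,70,75,115,8,"sb")
for u,vv in ((366,296),(374,329)): print(u,vv,[np.round(onz(w,u,vv,z,True),1).tolist() for z in (0,10,70)])
# tin rim ellipse
m=sub(w,436,130,556,256)&(s<40)&(v>100)
cs,_=cv2.findContours(m.astype(np.uint8),cv2.RETR_EXTERNAL,cv2.CHAIN_APPROX_NONE);k=max(cs,key=cv2.contourArea)[:,0,:]
P=np.array([onz(w,*p,40,True)[:2] for p in k],np.float32);print("tin",cv2.minEnclosingCircle(P),cv2.fitEllipse(P))
m=sub(w,105,0,265,215)&(h>65)&(h<95)&(s>60)&(v>30)
cs,_=cv2.findContours(m.astype(np.uint8),cv2.RETR_EXTERNAL,cv2.CHAIN_APPROX_NONE);k=max(cs,key=cv2.contourArea)[:,0,:]
P=np.array([onz(w,*p,28,True)[:2] for p in k],np.float32);print("tray",cv2.minAreaRect(P))
E
```

```text
tcp px [316.11322324 320.25689768]
small [320.59219858 201.77659574] [303 189  28  30 282] [ 438.9 -170.5   19. ]
366 296 [[351.2, -259.7, 0.0], [355.6, -256.4, 10.0], [381.5, -236.3, 70.0]]
374 329 [[313.5, -287.2, 0.0], [318.8, -283.2, 10.0], [350.9, -258.6, 70.0]]
tin ((518.1594848632812, -329.0263671875), 68.00785064697266) ((518.0308227539062, -329.8081970214844), (118.507080078125, 135.5913543701172), 1.7986533641815186)
tray ((490.83233642578125, -3.5428466796875), (199.73080444335938, 111.29080200195312), 2.920912504196167)
```

View pics/lb.png

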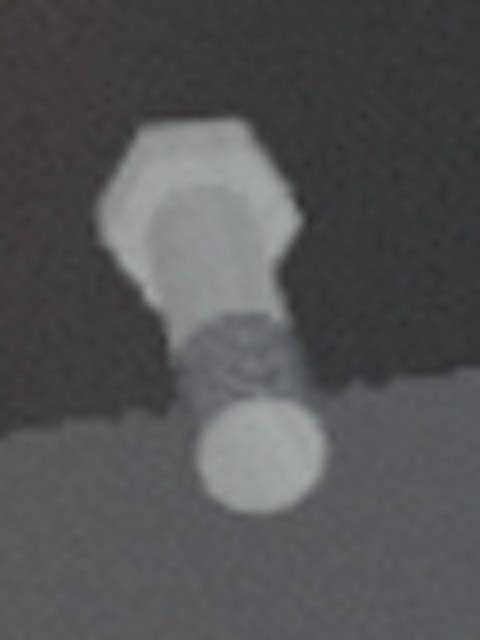

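View pics/sb.png

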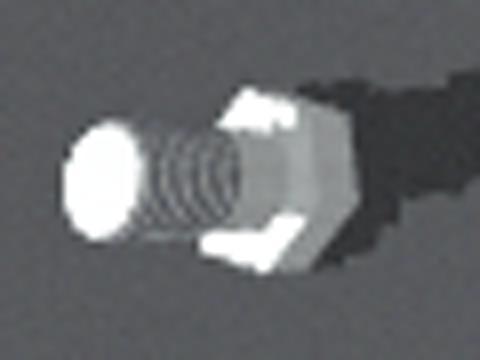

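```bash
python3 -m handwheel '[{"grip":85,"tx":0,"ty":40,"tz":0,"wx":0,"wy":0,"wz":0},{"grip":85,"tx":0,"ty":40,"tz":0,"wx":0,"wy":0,"wz":0},{"grip":85,"tx":0,"ty":40,"tz":0,"wx":0,"wy":0,"wz":0},{"grip":85,"tx":0,"ty":0,"tz":0,"wx":0,"wy":0,"wz":0}]'
python3 - <<'E'
from m import *
w=cap("wrist","wrist2"); s=cap("side"); H=hsv(w); h,sa,v=[H[...,i].astype(int) for i in range(3)]
m=(h>8)&(h<28)&(sa>50)&(v>60)&sub(w,270,180,370,320)
for ce,st,l in blobs(m,100):
    ys,xs=np.nonzero(l);P=np.array([onz(w,x,y,20,True)[:2] for x,y in zip(xs,ys)],np.float32)
    print("small",ce,st,np.round(onz(w,*ce,22,True),1),cv2.minEnclosingCircle(P))
    o1,d1=ray(w,*ce,True)
H=hsv(s);h,sa,v=[H[...,i].astype(int) for i in range(3)]
m=(h>8)&(h<28)&(sa>50)&(v>60)&sub(s,370,205,395,235)
for ce,st,l in blobs(m,20): print("side",ce,st,onz(s,*ce,15))
rowsto([433,-166.4,2])
E
```

```text
time_s: 1.82
eef_pos: [428.5, -166.1, 105.6]
ee_rot: [0.12, -0.126, 0.699, -0.693]
force: [-0.6, 1.2, -0.6]
grip_width: 0.996
small [330.40734824 232.96325879] [300 215  52  47 626] [ 443.3 -171.4   22. ] ((438.1820068359375, -170.0945587158203), 17.254091262817383)
side [382.39520958 222.15568862] [377 215  13  16 167] [ 431.50708246 -161.5721789    15.        ]
tcp [ 431.9 -168.   111.9] shift tool [ -1.7 109.9  -1. ] |d| 109.9
jaw deg -69.89 level fix (tool wx,wy,wz) [ 0.0009 -0.      0.0008]
```

View pics/wrist2.png

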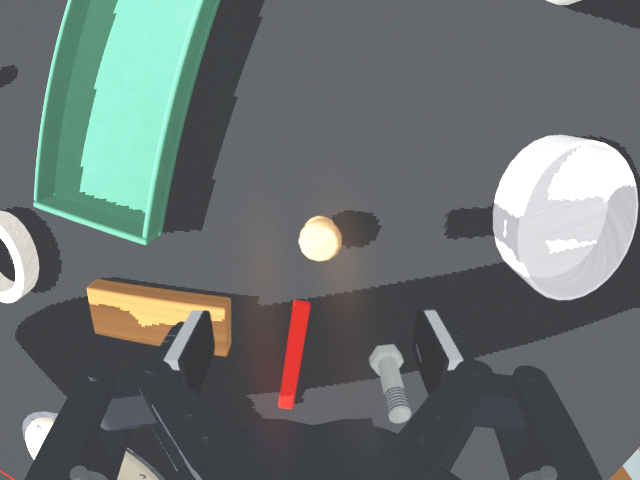

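```bash
python3 - <<'E'
from m import *
w=cap("wrist"); p=w["pixels"].astype(int)
m=(p[...,0]>150)&sub(w,285,205,355,275)
for ce,st,l in blobs(m,100):
    ys,xs=np.nonzero(l);P=np.array([onz(w,x,y,22,True)[:2] for x,y in zip(xs,ys)],np.float32)
    print("small",ce,st,np.round(onz(w,*ce,22,True),1),cv2.minEnclosingCircle(P))
print(np.round(onz(w,320.5,240,22,True),1))
rowsto([433,-166.4,2])
E
```

```text
small [313.99724518 239.88429752] [ 293  217   42   45 1452] [ 437.3 -166.3   22. ] ((437.5144348144531, -166.3169708251953), 15.655803680419922)
[ 438.7 -170.3   22. ]
tcp [ 432.8 -168.3  113.2] shift tool [ -0.7 111.2  -2. ] |d| 111.2
jaw deg -69.87 level fix (tool wx,wy,wz) [-0.002   0.     -0.0013]
```

```bash
python3 - <<'E'
from m import *
w=cap("wrist","wrist3")
rowsto([435.5,-167,3])
for n,p in dict(blk_tr=(230,297),blk_br=(228,353),red_top=(301,301),red_bot=(287,405),bolthead=(386,360)).items(): print(n,np.round(onz(w,*p,10,True),0))
print(sense()["dq"])
E
```

```text
tcp [ 433.2 -168.3  113.7] shift tool [ -2.4 110.7  -0.8] |d| 110.7
jaw deg -69.84 level fix (tool wx,wy,wz) [-0.0033 -0.     -0.0022]
blk_tr [ 370. -125.   10.]
blk_br [ 318. -136.   10.]
red_top [ 386. -176.   10.]
red_bot [ 279. -200.   10.]
bolthead [ 356. -261.   10.]
[ 0.00924875 -0.01084485  0.00029832 -0.00053103 -0.00884612  0.00080814]
```

View pics/wrist3.png

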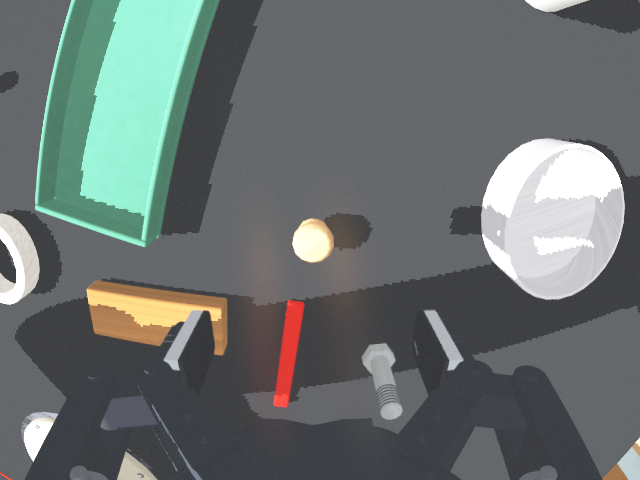

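```bash
python3 -m handwheel '[{"grip":55,"tx":-3,"ty":30,"tz":0,"wx":0,"wy":0,"wz":0},{"grip":55,"tx":0,"ty":30,"tz":0,"wx":0,"wy":0,"wz":0},{"grip":55,"tx":0,"ty":25,"tz":0,"wx":0,"wy":0,"wz":0},{"grip":55,"tx":0,"ty":12,"tz":0,"wx":0,"wy":0,"wz":0},{"grip":55,"tx":0,"ty":6,"tz":0,"wx":0,"wy":0,"wz":0},{"grip":55,"tx":0,"ty":4,"tz":0,"wx":0,"wy":0,"wz":0},{"grip":55,"tx":0,"ty":0,"tz":0,"wx":0,"wy":0,"wz":0},{"grip":55,"tx":0,"ty":0,"tz":0,"wx":0,"wy":0,"wz":0}]' 40
python3 - <<'E'
from m import *
w=cap("wrist","wrist4"); rowsto([436,-167,3]); print(sense()["grip_width"])
E
```

```text
time_s: 2.68
eef_pos: [435.9, -166.5, 5.6]
ee_rot: [-0.125, 0.123, -0.696, 0.697]
force: [0.1, -0.2, 0.3]
grip_width: 0.644
tcp [ 435.8 -166.4    5.5] shift tool [0.1 2.5 0.6] |d| 2.6
jaw deg -69.78 level fix (tool wx,wy,wz) [-0.002  -0.     -0.0014]
0.6427736860506976
```

View pics/wrist4.png

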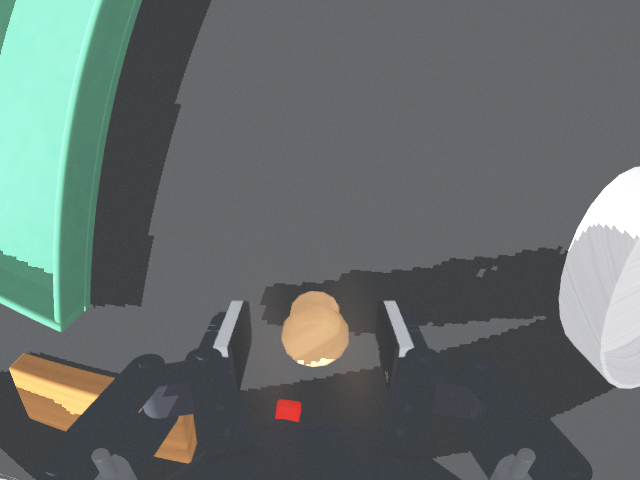

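Knob at (315,335) is centred between the pads. Closing.

```bash
python3 -m handwheel '[{"grip":22,"tx":0,"ty":1.5,"tz":0,"wx":0,"wy":0,"wz":0},{"grip":22,"tx":0,"ty":0,"tz":0,"wx":0,"wy":0,"wz":0},{"grip":22,"tx":0,"ty":0,"tz":0,"wx":0,"wy":0,"wz":0},{"grip":22,"tx":0,"ty":0,"tz":0,"wx":0,"wy":0,"wz":0},{"grip":22,"tx":0,"ty":0,"tz":0,"wx":0,"wy":0,"wz":0}]' 40
python3 - <<'E'
from m import *
s=sense();print(s["grip_width"]*85.4)
rowsto([440,-167,150])
E
```

```text
time_s: 3.15
eef_pos: [435.3, -166.0, 3.4]
ee_rot: [-0.124, 0.124, -0.696, 0.696]
force: [-1.6, 1.5, 5.9]
grip_width: 0.291
24.869652375217534
tcp [ 435.3 -166.     3.4] shift tool [  -4.1 -146.6    2.6] |d| 146.7
jaw deg -69.78 level fix (tool wx,wy,wz) [-0.0006  0.     -0.0004]
```

```bash
python3 -m handwheel '[{"grip":22,"tx":0,"ty":-20,"tz":0,"wx":0,"wy":0,"wz":0},{"grip":22,"tx":0,"ty":-35,"tz":0,"wx":0,"wy":0,"wz":0},{"grip":22,"tx":0,"ty":-40,"tz":0,"wx":0,"wy":0,"wz":0},{"grip":22,"tx":0,"ty":-30,"tz":0,"wx":0,"wy":0,"wz":0},{"grip":22,"tx":0,"ty":-15,"tz":0,"wx":0,"wy":0,"wz":0}]'
python3 - <<'E'
from m import *
w=cap("wrist","wrist5"); rowsto([510,351,145],np.radians(-88)); s=sense();print(s["grip_width"]*85.4,s["joints"],s["time_s"])
E
```

```text
time_s: 3.57
eef_pos: [436.1, -166.5, 146.8]
ee_rot: [-0.126, 0.123, -0.695, 0.698]
force: [1.8, -0.7, 0.5]
grip_width: 0.297
tcp [ 436.7 -166.9  147.9] shift tool [-247.8    1.  -460.6] |d| 523.1
jaw deg -69.77 level fix (tool wx,wy,wz) [-0.0067  0.     -0.0046]
wy needed 0.3182 (neg since y down)  j6 0.601 shift after turn [-9.13e+01 -1.00e-01 -5.15e+02]
25.045026852079545 [-6.16390798e-01  2.72109321e-01  1.78670019e+00 -7.72458215e-07
  1.07465752e+00  6.01329286e-01] 3.6167
```

View pics/wrist5.png

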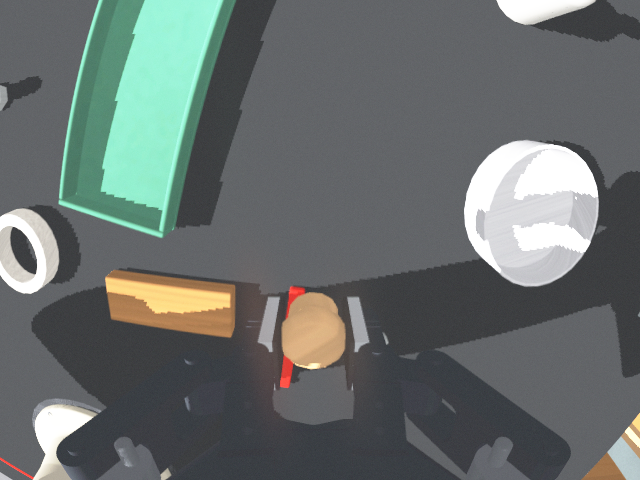

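Small knob is held, at (313,335). Carrying it to the box.

```bash
python3 -m handwheel '[{"grip":22,"tx":-10,"ty":0,"tz":-18,"wx":0,"wy":0,"wz":0},{"grip":22,"tx":-19.1,"ty":0,"tz":-35.4,"wx":0,"wy":0,"wz":0},{"grip":22,"tx":-19.1,"ty":0,"tz":-35.4,"wx":0,"wy":0,"wz":0},{"grip":22,"tx":-19.1,"ty":0,"tz":-35.4,"wx":0,"wy":0,"wz":0},{"grip":22,"tx":-19.1,"ty":0,"tz":-35.4,"wx":0,"wy":0,"wz":0},{"grip":22,"tx":-19.1,"ty":0,"tz":-35.4,"wx":0,"wy":0,"wz":0},{"grip":22,"tx":-19.1,"ty":0,"tz":-35.4,"wx":0,"wy":0,"wz":0},{"grip":22,"tx":-19.1,"ty":0,"tz":-35.4,"wx":0,"wy":0,"wz":0},{"grip":22,"tx":-19.1,"ty":0,"tz":-35.4,"wx":0,"wy":0,"wz":0},{"grip":22,"tx":-19.1,"ty":0,"tz":-35.4,"wx":0,"wy":0,"wz":0}]'
python3 -m handwheel '[{"grip":22,"tx":-19.1,"ty":0,"tz":-35.4,"wx":0,"wy":0,"wz":0},{"grip":22,"tx":-19.1,"ty":0,"tz":-35.4,"wx":0,"wy":0,"wz":0},{"grip":22,"tx":-19.1,"ty":0,"tz":-35.4,"wx":0,"wy":0,"wz":0},{"grip":22,"tx":-9,"ty":0,"tz":-18,"wx":0,"wy":0.04,"wz":0},{"grip":22,"tx":0,"ty":0,"tz":0,"wx":0,"wy":0.1,"wz":0},{"grip":22,"tx":0,"ty":0,"tz":0,"wx":0,"wy":0.1,"wz":0},{"grip":22,"tx":0,"ty":0,"tz":0,"wx":0,"wy":0.08,"wz":0},{"grip":22,"tx":0,"ty":0,"tz":0,"wx":0,"wy":0,"wz":0}]'
python3 - <<'E'
from m import *
w=cap("wrist","wrist6"); t=cap("top","top6"); rowsto([510,351,145],np.radians(-88)); s=sense();print(s["grip_width"]*85.4,s["joints"],s["time_s"])
E
```

```text
time_s: 4.45
eef_pos: [489.1, 215.0, 142.3]
ee_rot: [-0.124, 0.124, -0.696, 0.696]
force: [0.7, -0.1, -0.8]
grip_width: 0.296
time_s: 5.12
eef_pos: [508.5, 352.3, 141.9]
ee_rot: [-0.01, 0.011, -0.707, 0.707]
force: [-0.2, -0.2, 0.6]
grip_width: 0.293
tcp [508.7 352.2 142.3] shift tool [-1.3 -2.7  1.2] |d| 3.2
jaw deg -87.97 level fix (tool wx,wy,wz) [-0.0003  0.      0.0007]
wy needed 0.0005 (neg since y down)  j6 1.952 shift after turn [-1.3 -2.7  1.2]
25.06847506266092 [4.16484796e-01 5.93087211e-01 1.31306542e+00 1.30321027e-05
 1.23617506e+00 1.95189363e+00] 5.2167
```

View pics/wrist6.png

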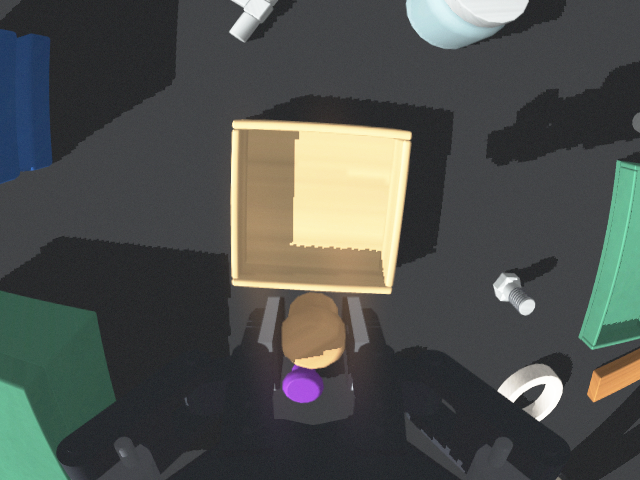

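View pics/top6.png

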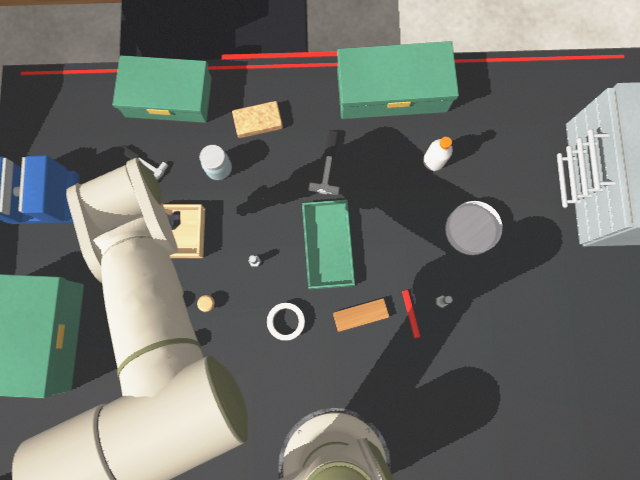

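Box rim corners in the wrist view: (233,121), (411,132), (392,293), (232,286). The long bolt is now visible in the top view at (444,301).

```bash
python3 - <<'E'
from m import *
w=cap("wrist")
P=np.array([onz(w,u,v,40,True)[:2] for u,v in ((233,121),(411,132),(392,293),(232,286))]);print(np.round(P,1).tolist(),P.mean(0))
for a,b in zip(P,np.roll(P,-1,0)): print(np.linalg.norm(a-b))
for n,z,p in (("jar lid",85,(470,3)),("sbtip",45,(527,307)),("sbtip70",70,(527,307)),("sbhead",10,(507,287))): print(n,onz(w,*p,z,True))
t=cap("top"); H=hsv(t)
m=sub(t,430,290,460,312)&(H[...,2]>75)
for ce,st,l in blobs(m): print("lb top",ce,st,onz(t,*ce,10),onz(t,*ce,35))
rowsto(list(P.mean(0))+[45])
E
```

```text
[[590.5, 408.4], [587.9, 290.6], [470.0, 292.3], [471.6, 411.8]] [530.00770927 350.76897787]
117.7586089996521
117.9205500693825
119.46247312228475
118.94087244184242
jar lid [668.35566218 270.82862329  85.        ]
sbtip [458.62640144 171.7212347   45.        ]
sbtip70 [472.72732023 190.96188499  70.        ]
sbhead [460.63575685 174.51731447  10.        ]
lb top [443.24832215 300.61744966] [436 295  17  13 149] [ 350.47075547 -259.20403649   10.        ] [ 348.90744548 -253.44237429   35.        ]
tcp [508.7 352.2 142.6] shift tool [-21.2  97.6   2.1] |d| 99.9
jaw deg -88.01 level fix (tool wx,wy,wz) [-0.0001 -0.      0.0003]
```

```bash
python3 -m handwheel '[{"grip":22,"tx":-25,"ty":0,"tz":1,"wx":0,"wy":0,"wz":0},{"grip":22,"tx":-20,"ty":20,"tz":1,"wx":0,"wy":0,"wz":0},{"grip":22,"tx":0,"ty":35,"tz":0,"wx":0,"wy":0,"wz":0},{"grip":22,"tx":0,"ty":35,"tz":0,"wx":0,"wy":0,"wz":0},{"grip":22,"tx":0,"ty":25,"tz":0,"wx":0,"wy":0,"wz":0},{"grip":22,"tx":0,"ty":10,"tz":0,"wx":0,"wy":0,"wz":0},{"grip":22,"tx":0,"ty":4,"tz":0,"wx":0,"wy":0,"wz":0},{"grip":22,"tx":0,"ty":1,"tz":0,"wx":0,"wy":0,"wz":0},{"grip":22,"tx":0,"ty":0,"tz":0,"wx":0,"wy":0,"wz":0}]'

```

```text
time_s: 6.07
eef_pos: [554.7, 352.2, 14.5]
ee_rot: [0.013, -0.011, 0.707, -0.707]
force: [-0.2, -0.2, 0.5]
grip_width: 0.296
```

```bash
python3 -m handwheel '[{"grip":22,"tx":0,"ty":3,"tz":0,"wx":0,"wy":0,"wz":0},{"grip":45,"tx":0,"ty":0,"tz":0,"wx":0,"wy":0,"wz":0},{"grip":45,"tx":0,"ty":0,"tz":0,"wx":0,"wy":0,"wz":0},{"grip":45,"tx":0,"ty":0,"tz":0,"wx":0,"wy":0,"wz":0},{"grip":45,"tx":0,"ty":-10,"tz":0,"wx":0,"wy":0,"wz":0},{"grip":45,"tx":0,"ty":-30,"tz":0,"wx":0,"wy":0,"wz":0},{"grip":45,"tx":0,"ty":-40,"tz":0,"wx":0,"wy":0,"wz":0},{"grip":45,"tx":0,"ty":-25,"tz":0,"wx":0,"wy":0,"wz":0}]'
python3 - <<'E'
from m import *
w=cap("wrist","wrist7"); rowsto([363,283,115])
E
```

```text
time_s: 6.73
eef_pos: [554.6, 352.1, 119.4]
ee_rot: [0.013, -0.01, 0.708, -0.706]
force: [1.3, 0.7, 0.9]
grip_width: 0.528
tcp [556.4 352.9 124.2] shift tool [195.7   6.8  63.5] |d| 205.9
jaw deg -88.11 level fix (tool wx,wy,wz) [ 0.0041 -0.     -0.0111]
```

View pics/wrist7.png

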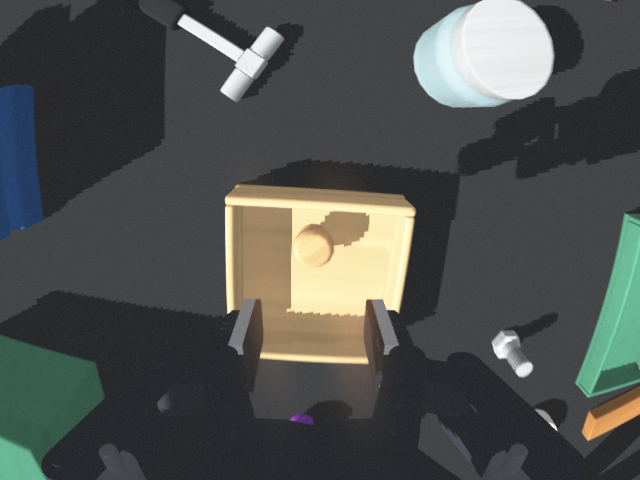

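Small knob stands in the box at (313,245). Next is the large knob. I'll turn the jaws by 40 degrees to keep clear of the purple ones.

```bash
python3 -m handwheel '[{"grip":55,"tx":20,"ty":0,"tz":6.5,"wx":0,"wy":0,"wz":0},{"grip":55,"tx":39,"ty":0,"tz":12.7,"wx":0,"wy":0,"wz":0},{"grip":55,"tx":39,"ty":0,"tz":12.7,"wx":0,"wy":0,"wz":0},{"grip":55,"tx":39,"ty":0,"tz":12.7,"wx":0,"wy":0,"wz":0},{"grip":55,"tx":39,"ty":0,"tz":12.7,"wx":0,"wy":0,"wz":0},{"grip":55,"tx":18,"ty":0,"tz":6,"wx":0,"wy":-0.1,"wz":0}]'
python3 -m handwheel '[{"grip":55,"tx":0,"ty":0,"tz":0,"wx":0,"wy":-0.12,"wz":0},{"grip":55,"tx":0,"ty":0,"tz":0,"wx":0,"wy":-0.12,"wz":0},{"grip":55,"tx":0,"ty":0,"tz":0,"wx":0,"wy":-0.12,"wz":0},{"grip":55,"tx":0,"ty":0,"tz":0,"wx":0,"wy":-0.12,"wz":0},{"grip":55,"tx":0,"ty":0,"tz":0,"wx":0,"wy":-0.1,"wz":0},{"grip":55,"tx":0,"ty":0,"tz":0,"wx":0,"wy":0,"wz":0},{"grip":55,"tx":0,"ty":0,"tz":0,"wx":0,"wy":0,"wz":0},{"grip":55,"tx":0,"ty":0,"tz":0,"wx":0,"wy":0,"wz":0}]'
python3 - <<'E'
from m import *
w=cap("wrist","wrist8"); rowsto([362,282,3])
E
```

```text
time_s: 7.28
eef_pos: [357.9, 280.9, 115.0]
ee_rot: [-0.046, 0.048, -0.705, 0.706]
force: [0.2, -0.2, 0.3]
grip_width: 0.644
time_s: 7.95
eef_pos: [362.1, 282.2, 115.1]
ee_rot: [0.246, -0.246, 0.663, -0.663]
force: [-0.6, 0.4, -0.1]
grip_width: 0.645
tcp [362.  282.2 115. ] shift tool [2.00e-01 1.12e+02 1.00e-01] |d| 112.0
jaw deg -49.3 level fix (tool wx,wy,wz) [-0.     -0.     -0.0003]
```

View pics/wrist8.png

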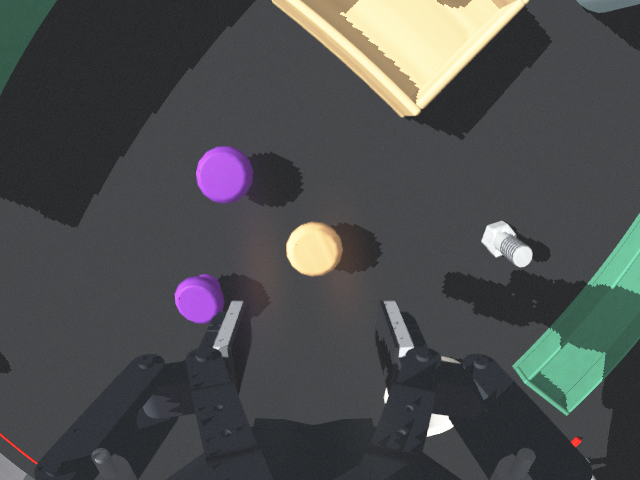

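```bash
python3 - <<'E'
from m import *
w=cap("wrist")
M=toolR().as_matrix(); tcp=sense()["eef_pos"]
for n,p,z in (("large",(314.5,249),25),("pur1",(224,174),25),("pur2",(200,300),25),("sbtip",(521,256),45),("sbhead",(500,237),8)):
    X=onz(w,*p,z,True); print(n,np.round(X,1),"tool",np.round(M.T@(X-tcp),1))
E
```

```text
large [362.4 280.8  25. ] tool [ 0.7 89.9  1.3]
pur1 [363.3 358.1  25. ] tool [-50.4  89.9 -56.7]
pur2 [277.7 318.   25. ] tool [ 40.6  89.9 -82.2]
sbtip [456.3 174.1  45. ] tool [ -0.9  69.9 143.4]
sbhead [458.4 173.8   8. ] tool [ -2.3 106.9 144.9]
```

```bash
python3 -m handwheel '[{"grip":55,"tx":0,"ty":20,"tz":1,"wx":0,"wy":0,"wz":0},{"grip":55,"tx":0,"ty":35,"tz":0,"wx":0,"wy":0,"wz":0},{"grip":55,"tx":0,"ty":30,"tz":0,"wx":0,"wy":0,"wz":0},{"grip":55,"tx":0,"ty":15,"tz":0,"wx":0,"wy":0,"wz":0},{"grip":55,"tx":0,"ty":7,"tz":0,"wx":0,"wy":0,"wz":0},{"grip":55,"tx":0,"ty":2,"tz":0,"wx":0,"wy":0,"wz":0},{"grip":55,"tx":0,"ty":0,"tz":0,"wx":0,"wy":0,"wz":0}]'
python3 -m handwheel '[{"grip":30,"tx":0,"ty":0,"tz":0,"wx":0,"wy":0,"wz":0},{"grip":30,"tx":0,"ty":0,"tz":0,"wx":0,"wy":0,"wz":0},{"grip":30,"tx":0,"ty":0,"tz":0,"wx":0,"wy":0,"wz":0},{"grip":30,"tx":0,"ty":0,"tz":0,"wx":0,"wy":0,"wz":0},{"grip":30,"tx":0,"ty":0,"tz":0,"wx":0,"wy":0,"wz":0}]' 40
python3 -m handwheel '[{"grip":30,"tx":0,"ty":-20,"tz":0,"wx":0,"wy":0,"wz":0},{"grip":30,"tx":0,"ty":-35,"tz":0,"wx":0,"wy":0,"wz":0},{"grip":30,"tx":0,"ty":-35,"tz":0,"wx":0,"wy":0,"wz":0},{"grip":30,"tx":0,"ty":-20,"tz":0,"wx":0,"wy":0,"wz":0},{"grip":30,"tx":0,"ty":0,"tz":0,"wx":0,"wy":0,"wz":0},{"grip":30,"tx":0,"ty":0,"tz":0,"wx":0,"wy":0,"wz":0}]'
python3 - <<'E'
from m import *
w=cap("wrist","wrist9"); rowsto([510,351,115],np.radians(-88))
E
```

```text
time_s: 8.63
eef_pos: [363.0, 281.5, 6.1]
ee_rot: [0.247, -0.246, 0.663, -0.663]
force: [1.0, 0.8, 0.2]
grip_width: 0.646
time_s: 9.05
eef_pos: [363.4, 281.7, 7.2]
ee_rot: [0.248, -0.246, 0.663, -0.663]
force: [-2.5, -1.1, 7.4]
grip_width: 0.409
time_s: 9.55
eef_pos: [363.2, 281.6, 117.1]
ee_rot: [0.248, -0.246, 0.663, -0.663]
force: [-1.0, 0.0, -1.0]
grip_width: 0.41
tcp [362.5 281.4 116. ] shift tool [-157.1    1.1   43.7] |d| 163.1
jaw deg -49.16 level fix (tool wx,wy,wz) [-0.0002  0.     -0.0007]
wy needed 0.6778 (neg since y down)  j6 1.262 shift after turn [-149.8    1.1  -64.5]
```

View pics/wrist9.png

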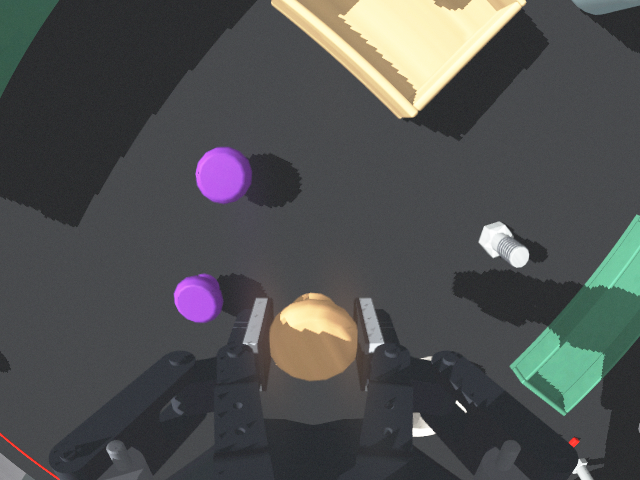

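```bash
python3 -m handwheel '[{"grip":30,"tx":0,"ty":0,"tz":0,"wx":0,"wy":0.1,"wz":0},{"grip":30,"tx":0,"ty":0,"tz":0,"wx":0,"wy":0.12,"wz":0},{"grip":30,"tx":0,"ty":0,"tz":0,"wx":0,"wy":0.12,"wz":0},{"grip":30,"tx":0,"ty":0,"tz":0,"wx":0,"wy":0.12,"wz":0},{"grip":30,"tx":0,"ty":0,"tz":0,"wx":0,"wy":0.12,"wz":0},{"grip":30,"tx":0,"ty":0,"tz":0,"wx":0,"wy":0.1,"wz":0}]'
python3 -m handwheel '[{"grip":30,"tx":-20,"ty":0,"tz":-9,"wx":0,"wy":0,"wz":0},{"grip":30,"tx":-36,"ty":0,"tz":-16,"wx":0,"wy":0,"wz":0},{"grip":30,"tx":-36,"ty":0,"tz":-16,"wx":0,"wy":0,"wz":0},{"grip":30,"tx":-36,"ty":0,"tz":-16,"wx":0,"wy":0,"wz":0},{"grip":30,"tx":-18,"ty":0,"tz":-7.5,"wx":0,"wy":0,"wz":0},{"grip":30,"tx":0,"ty":0,"tz":0,"wx":0,"wy":0,"wz":0},{"grip":30,"tx":0,"ty":0,"tz":0,"wx":0,"wy":0,"wz":0}]'
python3 - <<'E'
from m import *
w=cap("wrist","wrist10"); rowsto([505,351,14],np.radians(-88))
E
```

```text
time_s: 10.1
eef_pos: [362.1, 281.1, 114.6]
ee_rot: [-0.009, 0.01, -0.707, 0.707]
force: [-0.4, -0.1, -0.0]
grip_width: 0.41
time_s: 10.68
eef_pos: [506.1, 350.4, 113.7]
ee_rot: [-0.01, 0.013, -0.707, 0.707]
force: [-0.2, -0.5, -0.0]
grip_width: 0.408
tcp [505.5 350.2 114.2] shift tool [  0.2 100.2  -0.9] |d| 100.2
jaw deg -88.12 level fix (tool wx,wy,wz) [-0.0011 -0.      0.0029]
wy needed -0.0021 (neg since y down)  j6 1.954 shift after turn [  0.2 100.2  -0.9]
```

View pics/wrist10.png

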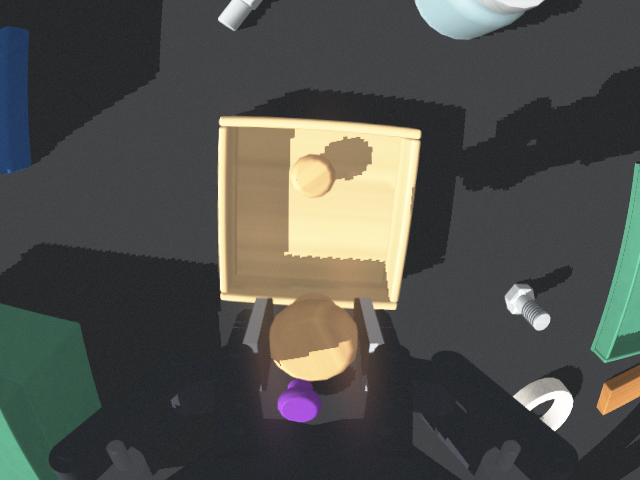

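```bash
python3 -m handwheel '[{"grip":30,"tx":0,"ty":20,"tz":0,"wx":0,"wy":0,"wz":0},{"grip":30,"tx":0,"ty":30,"tz":0,"wx":0,"wy":0,"wz":0},{"grip":30,"tx":0,"ty":25,"tz":0,"wx":0,"wy":0,"wz":0},{"grip":30,"tx":0,"ty":15,"tz":0,"wx":0,"wy":0,"wz":0},{"grip":30,"tx":0,"ty":7,"tz":0,"wx":0,"wy":0,"wz":0},{"grip":30,"tx":0,"ty":3.5,"tz":0,"wx":0,"wy":0,"wz":0},{"grip":30,"tx":0,"ty":0,"tz":0,"wx":0,"wy":0,"wz":0},{"grip":30,"tx":0,"ty":0,"tz":0,"wx":0,"wy":0,"wz":0}]'

```

```text
time_s: 11.4
eef_pos: [506.7, 350.8, 16.4]
ee_rot: [0.012, -0.011, 0.707, -0.707]
force: [-0.0, 0.9, -0.2]
grip_width: 0.418
```

```bash
python3 -m handwheel '[{"grip":52,"tx":0,"ty":0,"tz":0,"wx":0,"wy":0,"wz":0},{"grip":52,"tx":0,"ty":0,"tz":0,"wx":0,"wy":0,"wz":0},{"grip":52,"tx":0,"ty":0,"tz":0,"wx":0,"wy":0,"wz":0},{"grip":52,"tx":0,"ty":-10,"tz":0,"wx":0,"wy":0,"wz":0},{"grip":52,"tx":0,"ty":-30,"tz":0,"wx":0,"wy":0,"wz":0},{"grip":52,"tx":0,"ty":-40,"tz":0,"wx":0,"wy":0,"wz":0},{"grip":52,"tx":0,"ty":-25,"tz":0,"wx":0,"wy":0,"wz":0},{"grip":52,"tx":0,"ty":0,"tz":0,"wx":0,"wy":0,"wz":0}]'
python3 - <<'E'
from m import *
w=cap("wrist","wrist11"); rowsto([457.5,174,115])
E
```

```text
time_s: 12.07
eef_pos: [508.8, 351.8, 127.4]
ee_rot: [0.015, -0.008, 0.709, -0.705]
force: [1.0, 0.2, 1.1]
grip_width: 0.614
tcp [507.8 351.3 124.2] shift tool [ 56.1   8.4 175.6] |d| 184.5
jaw deg -88.11 level fix (tool wx,wy,wz) [ 0.0025 -0.     -0.0062]
```

View pics/wrist11.png

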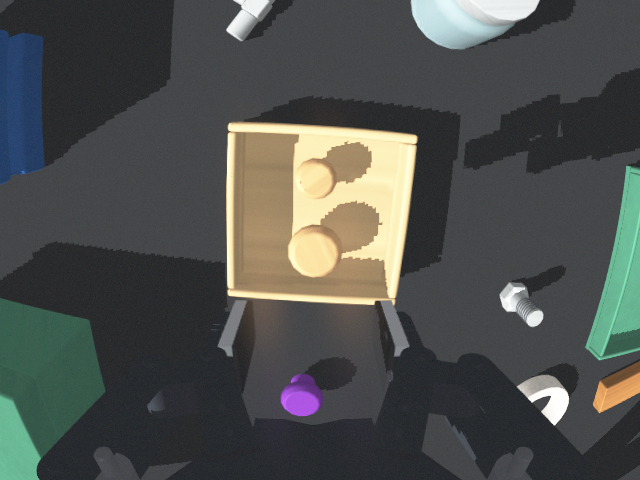

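Both knobs stand in the box at (315,178) and (315,250). Short bolt next.

```bash
python3 -m handwheel '[{"grip":45,"tx":6,"ty":0,"tz":17,"wx":0,"wy":0,"wz":0},{"grip":45,"tx":11.2,"ty":0,"tz":35,"wx":0,"wy":0,"wz":0},{"grip":45,"tx":11.2,"ty":0,"tz":35,"wx":0,"wy":0,"wz":0},{"grip":45,"tx":11.2,"ty":0,"tz":35,"wx":0,"wy":0,"wz":0},{"grip":45,"tx":11.2,"ty":0,"tz":35,"wx":0,"wy":0,"wz":0},{"grip":45,"tx":4,"ty":0,"tz":18,"wx":0,"wy":0,"wz":0},{"grip":45,"tx":0,"ty":0,"tz":0,"wx":0,"wy":0,"wz":0},{"grip":45,"tx":0,"ty":0,"tz":0,"wx":0,"wy":0,"wz":0},{"grip":45,"tx":0,"ty":0,"tz":0,"wx":0,"wy":0,"wz":0}]'
python3 - <<'E'
from m import *
w=cap("wrist","wrist12"); rowsto([457.5,174,14])
E
```

```text
time_s: 12.87
eef_pos: [457.5, 174.4, 120.1]
ee_rot: [0.011, -0.012, 0.707, -0.707]
force: [-0.1, -0.5, -0.3]
grip_width: 0.53
tcp [457.5 174.6 120.1] shift tool [ -0.  106.1   0.6] |d| 106.1
jaw deg -88.08 level fix (tool wx,wy,wz) [ 0.0001 -0.      0.0003]
```

View pics/wrist12.png

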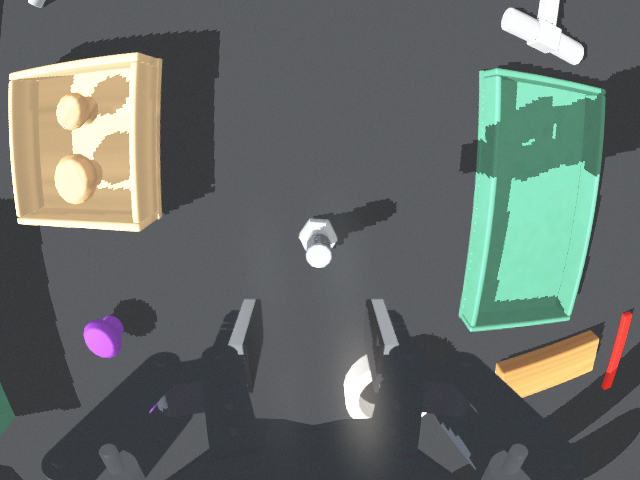

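```bash
python3 - <<'E'
from m import *
w=cap("wrist")
for n,p,z in (("tip45",(318.5,256.5),45),("tip70",(318.5,256.5),70),("head",(318,234),10)): print(n,np.round(onz(w,*p,z,True),1))
for n,p,z in (("tray1",(481,71),28),("tray2",(606,90),28),("tray3",(573,320),28),("tray4",(461,319),28)): print(n,np.round(onz(w,*p,z,True),1))
E
```

```text
tip45 [457.2 171.9  45. ]
tip70 [467.  172.6  70. ]
head [460.7 171.9  10. ]
tray1 [583.2  69.2  28. ]
tray2 [592.4 -46.7  28. ]
tray3 [394.1 -60.9  28. ]
tray4 [401.3  58.5  28. ]
```

```bash
python3 -m handwheel '[{"grip":45,"tx":-1,"ty":20,"tz":2.5,"wx":0,"wy":0,"wz":0},{"grip":45,"tx":0,"ty":30,"tz":0,"wx":0,"wy":0,"wz":0},{"grip":45,"tx":0,"ty":25,"tz":0,"wx":0,"wy":0,"wz":0},{"grip":45,"tx":0,"ty":15,"tz":0,"wx":0,"wy":0,"wz":0},{"grip":45,"tx":0,"ty":8,"tz":0,"wx":0,"wy":0,"wz":0},{"grip":45,"tx":0,"ty":4,"tz":0,"wx":0,"wy":0,"wz":0},{"grip":45,"tx":0,"ty":2,"tz":0,"wx":0,"wy":0,"wz":0},{"grip":45,"tx":0,"ty":0,"tz":0,"wx":0,"wy":0,"wz":0},{"grip":45,"tx":0,"ty":0,"tz":0,"wx":0,"wy":0,"wz":0}]'
python3 - <<'E'
from m import *
w=cap("wrist","wrist13"); rowsto([458.5,172,14])
E
```

```text
time_s: 13.72
eef_pos: [459.1, 171.7, 17.1]
ee_rot: [0.012, -0.011, 0.707, -0.707]
force: [0.4, 0.2, 0.7]
grip_width: 0.526
tcp [459.  171.6  17.1] shift tool [ 0.5  3.1 -0.4] |d| 3.2
jaw deg -88.11 level fix (tool wx,wy,wz) [ 0.0002 -0.     -0.0016]
```

View pics/wrist13.png

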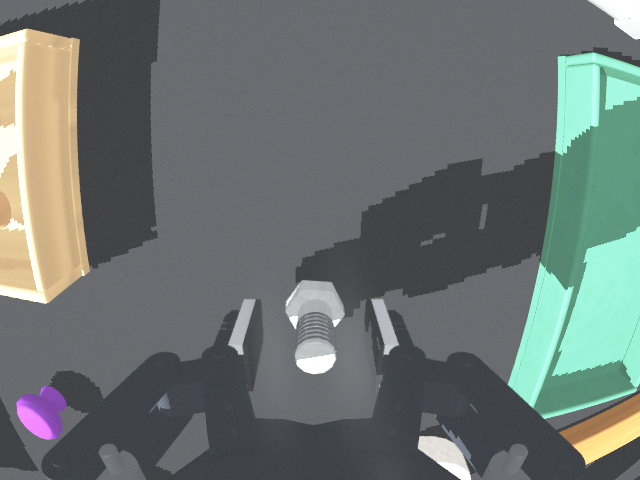

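```bash
python3 -m handwheel '[{"grip":10,"tx":0,"ty":0,"tz":0,"wx":0,"wy":0,"wz":0},{"grip":10,"tx":0,"ty":0,"tz":0,"wx":0,"wy":0,"wz":0},{"grip":10,"tx":0,"ty":0,"tz":0,"wx":0,"wy":0,"wz":0},{"grip":10,"tx":0,"ty":0,"tz":0,"wx":0,"wy":0,"wz":0},{"grip":10,"tx":0,"ty":0,"tz":0,"wx":0,"wy":0,"wz":0},{"grip":10,"tx":0,"ty":-15,"tz":0,"wx":0,"wy":0,"wz":0},{"grip":10,"tx":0,"ty":-30,"tz":0,"wx":0,"wy":0,"wz":0},{"grip":10,"tx":0,"ty":-40,"tz":0,"wx":0,"wy":0,"wz":0},{"grip":10,"tx":0,"ty":-30,"tz":0,"wx":0,"wy":0,"wz":0},{"grip":10,"tx":0,"ty":-15,"tz":0,"wx":0,"wy":0,"wz":0}]' 60
python3 - <<'E'
from m import *
w=cap("wrist","wrist14"); rowsto([497,-336,145]); print(sense()["grip_width"]*85.4)
t=cap("top"); H=hsv(t); m=(H[...,1]<50)&(H[...,2]>130)&sub(t,415,140,455,175)
for ce,st,l in blobs(m):
    ys,xs=np.nonzero(l);i=ys.argmax();print("bottle bottom px",xs[i],ys[i],onz(t,xs[i],ys[i],0),onz(t,*ce,50),st)
E
```

```text
time_s: 14.6
eef_pos: [459.6, 171.7, 150.0]
ee_rot: [0.013, -0.01, 0.707, -0.707]
force: [0.7, -0.1, -1.7]
grip_width: 0.165
tcp [460.3 171.8 151.3] shift tool [-19.9   6.1 508.7] |d| 509.1
jaw deg -88.11 level fix (tool wx,wy,wz) [ 0.0006  0.     -0.0077]
14.239973095387356
bottle bottom px 433 170 [ 662.93971707 -258.39405595    0.        ] [ 681.21014383 -256.53117382   50.        ] [424 140  28  31 553]
```

View pics/wrist14.png

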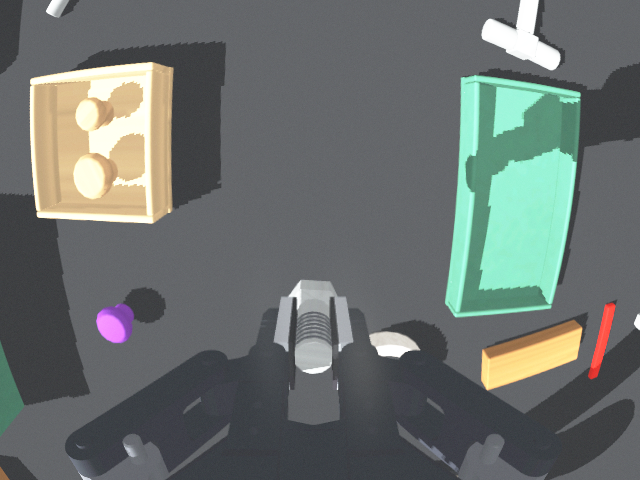

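Short bolt is held at (313,330). Carrying it to the tin.

```bash
python3 -m handwheel '[{"grip":10,"tx":-2,"ty":0,"tz":20,"wx":0,"wy":0,"wz":0},{"grip":10,"tx":-2,"ty":0,"tz":40,"wx":0,"wy":0,"wz":0},{"grip":10,"tx":-2,"ty":0,"tz":40,"wx":0,"wy":0,"wz":0},{"grip":10,"tx":-2,"ty":0,"tz":40,"wx":0,"wy":0,"wz":0},{"grip":10,"tx":-2,"ty":0,"tz":40,"wx":0,"wy":0,"wz":0},{"grip":10,"tx":-2,"ty":0,"tz":40,"wx":0,"wy":0,"wz":0},{"grip":10,"tx":-2,"ty":0,"tz":40,"wx":0,"wy":0,"wz":0},{"grip":10,"tx":-2,"ty":0,"tz":40,"wx":0,"wy":0,"wz":0},{"grip":10,"tx":-2,"ty":0,"tz":40,"wx":0,"wy":0,"wz":0},{"grip":10,"tx":-2,"ty":0,"tz":40,"wx":0,"wy":0,"wz":0}]'
python3 -m handwheel '[{"grip":10,"tx":0,"ty":0,"tz":40,"wx":0,"wy":0,"wz":0},{"grip":10,"tx":0,"ty":0,"tz":40,"wx":0,"wy":0,"wz":0},{"grip":10,"tx":0,"ty":0,"tz":35,"wx":0,"wy":0,"wz":0},{"grip":10,"tx":0,"ty":0,"tz":14,"wx":0,"wy":0,"wz":0},{"grip":10,"tx":0,"ty":0,"tz":0,"wx":0,"wy":0,"wz":0},{"grip":10,"tx":0,"ty":0,"tz":0,"wx":0,"wy":0,"wz":0},{"grip":10,"tx":0,"ty":0,"tz":0,"wx":0,"wy":0,"wz":0}]'
python3 - <<'E'
from m import *
w=cap("wrist","wrist15"); rowsto([497,-336,24]); print(sense()["joints"])
E
```

```text
time_s: 15.53
eef_pos: [490.1, -209.4, 144.7]
ee_rot: [0.011, -0.012, 0.708, -0.706]
force: [0.9, 1.1, -1.1]
grip_width: 0.161
time_s: 16.12
eef_pos: [495.0, -335.4, 145.2]
ee_rot: [0.011, -0.012, 0.708, -0.706]
force: [-0.6, -0.3, -1.4]
grip_width: 0.168
tcp [ 495.2 -335.3  145.7] shift tool [ -1.9 121.7   0.9] |d| 121.7
jaw deg -88.06 level fix (tool wx,wy,wz) [ 0.0012 -0.      0.0009]
[-7.90932842e-01  5.46496653e-01  1.38092918e+00  1.61597655e-04
  1.21563406e+00  7.45898329e-01]
```

View pics/wrist15.png

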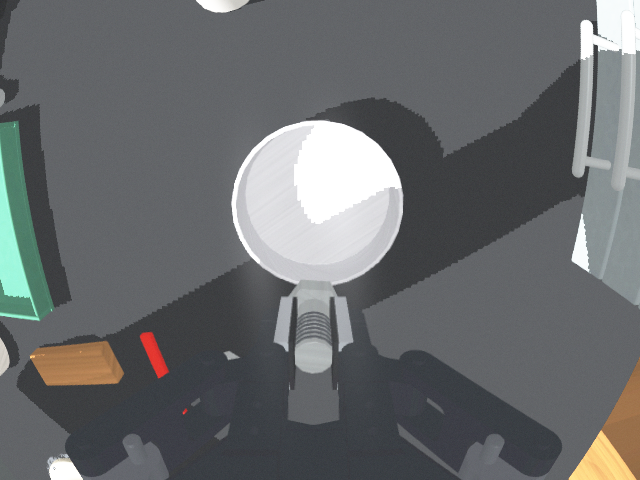

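```bash
python3 - <<'E'
from m import *
w=cap("wrist")
P=np.array([onz(w,u,v,40,True)[:2] for u,v in ((232,203),(403,203),(317,121),(317,285),(258,145),(378,145))],np.float32);print(np.round(P,1).tolist(),cv2.minEnclosingCircle(P))
rowsto([497,-336,24])
E
```

```text
[[520.4000244140625, -277.20001220703125], [524.5999755859375, -396.20001220703125], [577.7000122070312, -334.20001220703125], [460.20001220703125, -338.6000061035156], [560.7999877929688, -295.5], [563.7999877929688, -375.5]] ((519.7085571289062, -336.7872314453125), 59.575584411621094)
tcp [ 495.3 -335.3  146. ] shift tool [ -1.7 122.    0.8] |d| 122.0
jaw deg -88.05 level fix (tool wx,wy,wz) [0.0008 0.     0.0005]
```

```bash
python3 -m handwheel '[{"grip":10,"tx":-4.5,"ty":20,"tz":1.5,"wx":0,"wy":0,"wz":0},{"grip":10,"tx":0,"ty":35,"tz":0,"wx":0,"wy":0,"wz":0},{"grip":10,"tx":0,"ty":30,"tz":0,"wx":0,"wy":0,"wz":0},{"grip":10,"tx":0,"ty":20,"tz":0,"wx":0,"wy":0,"wz":0},{"grip":10,"tx":0,"ty":10,"tz":0,"wx":0,"wy":0,"wz":0},{"grip":10,"tx":0,"ty":5,"tz":0,"wx":0,"wy":0,"wz":0},{"grip":10,"tx":0,"ty":2,"tz":0,"wx":0,"wy":0,"wz":0},{"grip":10,"tx":0,"ty":0,"tz":0,"wx":0,"wy":0,"wz":0},{"grip":10,"tx":0,"ty":0,"tz":0,"wx":0,"wy":0,"wz":0}]'

```

```text
time_s: 16.97
eef_pos: [500.4, -338.3, 25.7]
ee_rot: [-0.012, 0.011, -0.706, 0.708]
force: [0.9, 0.3, -1.5]
grip_width: 0.166
```

```bash
python3 -m handwheel '[{"grip":10,"tx":0,"ty":3,"tz":0,"wx":0,"wy":0,"wz":0},{"grip":10,"tx":0,"ty":0,"tz":0,"wx":0,"wy":0,"wz":0},{"grip":35,"tx":0,"ty":0,"tz":0,"wx":0,"wy":0,"wz":0},{"grip":35,"tx":0,"ty":0,"tz":0,"wx":0,"wy":0,"wz":0},{"grip":35,"tx":0,"ty":0,"tz":0,"wx":0,"wy":0,"wz":0},{"grip":35,"tx":0,"ty":-15,"tz":0,"wx":0,"wy":0,"wz":0},{"grip":35,"tx":0,"ty":-30,"tz":0,"wx":0,"wy":0,"wz":0},{"grip":35,"tx":0,"ty":-40,"tz":0,"wx":0,"wy":0,"wz":0},{"grip":35,"tx":0,"ty":-25,"tz":0,"wx":0,"wy":0,"wz":0},{"grip":35,"tx":0,"ty":-10,"tz":0,"wx":0,"wy":0,"wz":0}]'
python3 - <<'E'
from m import *
w=cap("wrist","wrist16"); rowsto([353.5,-257,145])
E
```

```text
time_s: 17.8
eef_pos: [500.9, -339.0, 145.8]
ee_rot: [-0.013, 0.01, -0.705, 0.709]
force: [0.5, 0.0, 0.2]
grip_width: 0.408
tcp [ 500.9 -339.   145.6] shift tool [144.6  -0.5 -86.8] |d| 168.6
jaw deg -88.12 level fix (tool wx,wy,wz) [-0.0049  0.     -0.0046]
```

View pics/wrist16.png

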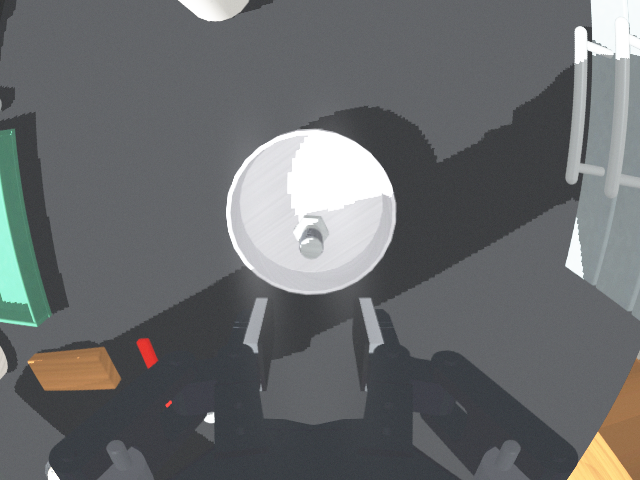

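Short bolt stands in the tin at (311,242). Next is the long bolt.

```bash
python3 -m handwheel '[{"grip":45,"tx":20,"ty":0,"tz":-12,"wx":0,"wy":0,"wz":0},{"grip":45,"tx":34,"ty":0,"tz":-20.5,"wx":0,"wy":0,"wz":0},{"grip":45,"tx":34,"ty":0,"tz":-20.5,"wx":0,"wy":0,"wz":0},{"grip":45,"tx":34,"ty":0,"tz":-20.5,"wx":0,"wy":0,"wz":0},{"grip":45,"tx":22,"ty":0,"tz":-13,"wx":0,"wy":0,"wz":0},{"grip":45,"tx":0,"ty":0,"tz":0,"wx":0,"wy":0,"wz":0},{"grip":45,"tx":0,"ty":0,"tz":0,"wx":0,"wy":0,"wz":0},{"grip":45,"tx":0,"ty":0,"tz":0,"wx":0,"wy":0,"wz":0}]'
python3 - <<'E'
from m import *
w=cap("wrist","wrist17"); rowsto([353.5,-257,32])
E
```

```text
time_s: 18.52
eef_pos: [353.4, -256.6, 140.9]
ee_rot: [0.012, -0.012, 0.707, -0.707]
force: [-0.9, -0.1, 0.4]
grip_width: 0.525
tcp [ 353.6 -256.7  140.9] shift tool [1.000e-01 1.089e+02 3.000e-01] |d| 108.9
jaw deg -88.12 level fix (tool wx,wy,wz) [0.0002 0.     0.0001]
```

View pics/wrist17.png

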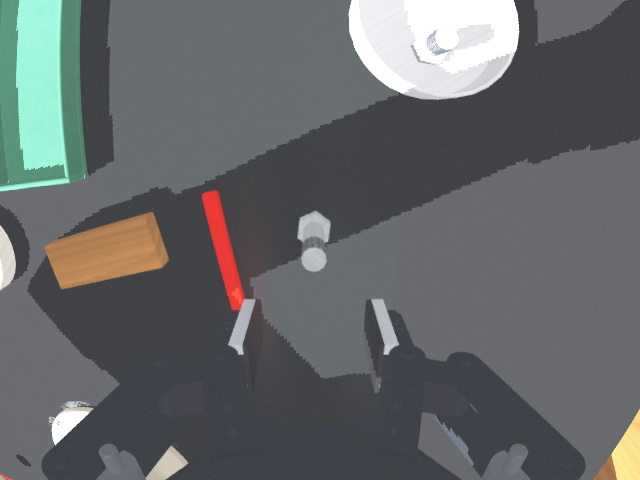

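```bash
python3 - <<'E'
from m import *
w=cap("wrist")
for n,p,z in (("tip70",(314,259.5),70),("head",(314.5,229),10)): print(n,np.round(onz(w,*p,z,True),1))
E
```

```text
tip70 [ 352.9 -256.6   70. ]
head [ 354.  -257.1   10. ]
```

```bash
python3 -m handwheel '[{"grip":45,"tx":0,"ty":20,"tz":0,"wx":0,"wy":0,"wz":0},{"grip":45,"tx":0,"ty":30,"tz":0,"wx":0,"wy":0,"wz":0},{"grip":45,"tx":0,"ty":30,"tz":0,"wx":0,"wy":0,"wz":0},{"grip":45,"tx":0,"ty":15,"tz":0,"wx":0,"wy":0,"wz":0},{"grip":45,"tx":0,"ty":8,"tz":0,"wx":0,"wy":0,"wz":0},{"grip":45,"tx":0,"ty":5,"tz":0,"wx":0,"wy":0,"wz":0},{"grip":45,"tx":0,"ty":0,"tz":0,"wx":0,"wy":0,"wz":0},{"grip":45,"tx":0,"ty":0,"tz":0,"wx":0,"wy":0,"wz":0},{"grip":45,"tx":0,"ty":0,"tz":0,"wx":0,"wy":0,"wz":0}]'
python3 -m handwheel '[{"grip":10,"tx":0,"ty":0,"tz":0,"wx":0,"wy":0,"wz":0},{"grip":10,"tx":0,"ty":0,"tz":0,"wx":0,"wy":0,"wz":0},{"grip":10,"tx":0,"ty":0,"tz":0,"wx":0,"wy":0,"wz":0},{"grip":10,"tx":0,"ty":0,"tz":0,"wx":0,"wy":0,"wz":0},{"grip":10,"tx":0,"ty":0,"tz":0,"wx":0,"wy":0,"wz":0},{"grip":10,"tx":0,"ty":-15,"tz":0,"wx":0,"wy":0,"wz":0},{"grip":10,"tx":0,"ty":-30,"tz":0,"wx":0,"wy":0,"wz":0},{"grip":10,"tx":0,"ty":-40,"tz":0,"wx":0,"wy":0,"wz":0},{"grip":10,"tx":0,"ty":-25,"tz":0,"wx":0,"wy":0,"wz":0},{"grip":10,"tx":0,"ty":-10,"tz":0,"wx":0,"wy":0,"wz":0}]' 60
python3 - <<'E'
from m import *
w=cap("wrist","wrist18"); rowsto([540,-337,155]); print(sense()["grip_width"]*85.4)
E
```

```text
time_s: 19.37
eef_pos: [353.5, -256.8, 34.1]
ee_rot: [-0.012, 0.011, -0.706, 0.708]
force: [-0.5, -0.6, -0.6]
grip_width: 0.528
time_s: 20.2
eef_pos: [353.8, -257.1, 156.9]
ee_rot: [-0.013, 0.01, -0.705, 0.709]
force: [-0.3, -0.8, -1.4]
grip_width: 0.169
tcp [ 353.9 -257.3  157. ] shift tool [-183.3    3.1   85.8] |d| 202.4
jaw deg -88.11 level fix (tool wx,wy,wz) [-0.0051 -0.     -0.0038]
14.747019662462451
```

View pics/wrist18.png

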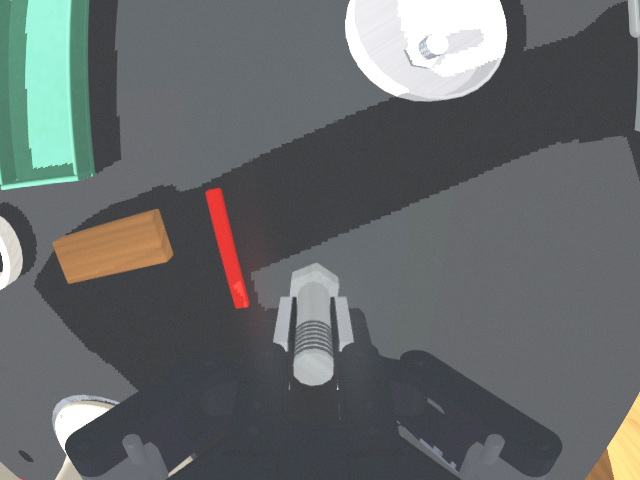

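```bash
python3 -m handwheel '[{"grip":10,"tx":-18,"ty":0,"tz":8,"wx":0,"wy":0,"wz":0},{"grip":10,"tx":-36,"ty":0,"tz":16.5,"wx":0,"wy":0,"wz":0},{"grip":10,"tx":-36,"ty":0,"tz":16.5,"wx":0,"wy":0,"wz":0},{"grip":10,"tx":-36,"ty":0,"tz":16.5,"wx":0,"wy":0,"wz":0},{"grip":10,"tx":-36,"ty":0,"tz":16.5,"wx":0,"wy":0,"wz":0},{"grip":10,"tx":-26,"ty":0,"tz":12,"wx":0,"wy":0,"wz":0},{"grip":10,"tx":0,"ty":0,"tz":0,"wx":0,"wy":0,"wz":0},{"grip":10,"tx":0,"ty":0,"tz":0,"wx":0,"wy":0,"wz":0},{"grip":10,"tx":0,"ty":0,"tz":0,"wx":0,"wy":0,"wz":0}]'
python3 - <<'E'
from m import *
w=cap("wrist","wrist19"); rowsto([545,-337,39])
E
```

```text
time_s: 21.0
eef_pos: [542.9, -335.5, 152.1]
ee_rot: [0.011, -0.012, 0.708, -0.706]
force: [0.3, -0.4, -0.8]
grip_width: 0.168
tcp [ 542.9 -335.6  152.8] shift tool [ -2.2 113.8   1.6] |d| 113.8
jaw deg -88.13 level fix (tool wx,wy,wz) [ 0.001  -0.      0.0011]
```

View pics/wrist19.png

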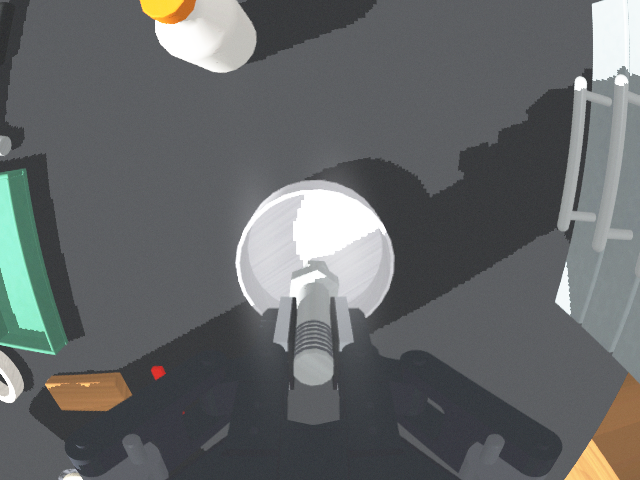

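```bash
python3 -m handwheel '[{"grip":10,"tx":-2,"ty":20,"tz":1.5,"wx":0,"wy":0,"wz":0},{"grip":10,"tx":0,"ty":30,"tz":0,"wx":0,"wy":0,"wz":0},{"grip":10,"tx":0,"ty":25,"tz":0,"wx":0,"wy":0,"wz":0},{"grip":10,"tx":0,"ty":20,"tz":0,"wx":0,"wy":0,"wz":0},{"grip":10,"tx":0,"ty":10,"tz":0,"wx":0,"wy":0,"wz":0},{"grip":10,"tx":0,"ty":5,"tz":0,"wx":0,"wy":0,"wz":0},{"grip":10,"tx":0,"ty":2,"tz":0,"wx":0,"wy":0,"wz":0},{"grip":10,"tx":0,"ty":0,"tz":0,"wx":0,"wy":0,"wz":0},{"grip":10,"tx":0,"ty":0,"tz":0,"wx":0,"wy":0,"wz":0}]'

```

```text
time_s: 21.8
eef_pos: [546.2, -337.9, 42.7]
ee_rot: [-0.012, 0.011, -0.707, 0.708]
force: [-0.3, -0.1, -0.7]
grip_width: 0.166
```

```bash
python3 -m handwheel '[{"grip":10,"tx":0,"ty":3.5,"tz":0,"wx":0,"wy":0,"wz":0},{"grip":10,"tx":0,"ty":0,"tz":0,"wx":0,"wy":0,"wz":0},{"grip":10,"tx":0,"ty":0,"tz":0,"wx":0,"wy":0,"wz":0}]'
python3 -m handwheel '[{"grip":35,"tx":0,"ty":0,"tz":0,"wx":0,"wy":0,"wz":0},{"grip":35,"tx":0,"ty":0,"tz":0,"wx":0,"wy":0,"wz":0},{"grip":35,"tx":0,"ty":0,"tz":0,"wx":0,"wy":0,"wz":0},{"grip":35,"tx":0,"ty":-15,"tz":0,"wx":0,"wy":0,"wz":0},{"grip":35,"tx":0,"ty":-30,"tz":0,"wx":0,"wy":0,"wz":0},{"grip":35,"tx":0,"ty":-40,"tz":0,"wx":0,"wy":0,"wz":0},{"grip":35,"tx":0,"ty":-25,"tz":0,"wx":0,"wy":0,"wz":0},{"grip":35,"tx":0,"ty":-10,"tz":0,"wx":0,"wy":0,"wz":0}]'
python3 - <<'E'
from m import *
w=cap("wrist","wrist20"); rowsto([640,5,180])
t=cap("top","top20")
E
```

```text
time_s: 22.05
eef_pos: [545.8, -337.5, 38.1]
ee_rot: [-0.012, 0.012, -0.707, 0.707]
force: [0.0, 0.6, -1.3]
grip_width: 0.174
time_s: 22.72
eef_pos: [546.9, -338.4, 162.6]
ee_rot: [-0.013, 0.01, -0.705, 0.709]
force: [0.2, 0.1, 0.7]
grip_width: 0.411
tcp [ 546.9 -338.3  162.4] shift tool [-104.5  -18.8 -340. ] |d| 356.2
jaw deg -88.11 level fix (tool wx,wy,wz) [-0.0048  0.     -0.005 ]
```

View pics/wrist20.png

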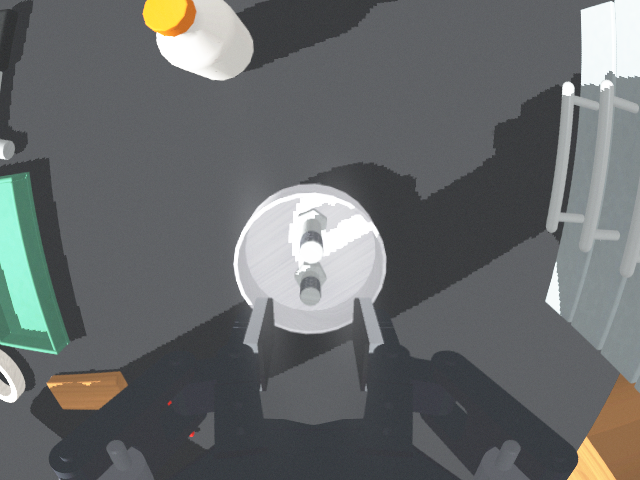

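Both bolts stand in the tin at (311,245) and (310,290). Now the hammer.

```bash
python3 -m handwheel '[{"grip":60,"tx":-3,"ty":0,"tz":-19,"wx":0,"wy":0,"wz":0},{"grip":60,"tx":-6,"ty":0,"tz":-38,"wx":0,"wy":0,"wz":0},{"grip":60,"tx":-6,"ty":0,"tz":-38,"wx":0,"wy":0,"wz":0},{"grip":60,"tx":-6,"ty":0,"tz":-38,"wx":0,"wy":0,"wz":0},{"grip":60,"tx":-6,"ty":0,"tz":-38,"wx":0,"wy":0,"wz":0},{"grip":60,"tx":-6,"ty":0,"tz":-38,"wx":0,"wy":0,"wz":0},{"grip":60,"tx":-6,"ty":0,"tz":-38,"wx":0,"wy":0,"wz":0},{"grip":60,"tx":-6,"ty":0,"tz":-38,"wx":0,"wy":0,"wz":0},{"grip":60,"tx":-6,"ty":0,"tz":-38,"wx":0,"wy":0,"wz":0},{"grip":60,"tx":-3,"ty":0,"tz":-17,"wx":0,"wy":0,"wz":0}]'
python3 -m handwheel '[{"grip":60,"tx":0,"ty":0,"tz":0,"wx":0,"wy":0,"wz":0},{"grip":60,"tx":0,"ty":0,"tz":0,"wx":0,"wy":0,"wz":0},{"grip":60,"tx":0,"ty":0,"tz":0,"wx":0,"wy":0,"wz":0},{"grip":60,"tx":0,"ty":0,"tz":0,"wx":0,"wy":0,"wz":0}]'
python3 - <<'E'
from m import *
w=cap("wrist","wrist21"); rowsto([600,5,160])
E
```

```text
time_s: 23.65
eef_pos: [587.6, 8.5, 155.6]
ee_rot: [0.011, -0.014, 0.708, -0.706]
force: [-0.2, -0.2, -0.5]
grip_width: 0.704
time_s: 23.98
eef_pos: [588.3, 2.8, 157.0]
ee_rot: [0.011, -0.011, 0.707, -0.707]
force: [1.0, -0.1, 0.5]
grip_width: 0.701
tcp [588.4   2.9 157.3] shift tool [-11.7  -2.7  -1.8] |d| 12.1
jaw deg -88.22 level fix (tool wx,wy,wz) [0.0001 0.     0.0008]
```

View pics/wrist21.png

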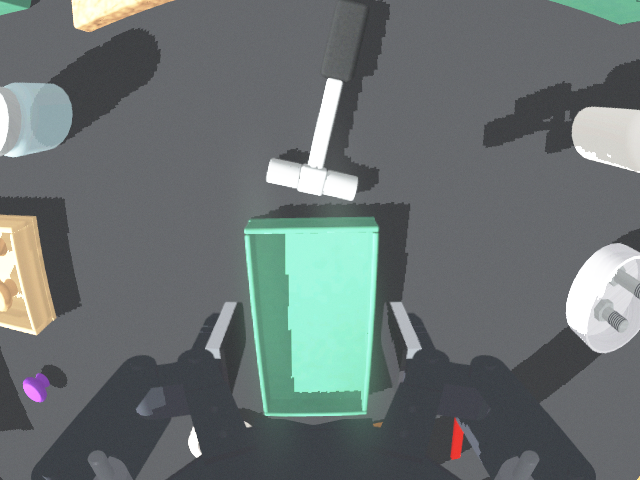

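```bash
python3 - <<'E'
from m import *
w=cap("wrist")
H=hsv(w)
m=(H[...,1]<45)&(H[...,2]>140)&sub(w,255,70,370,205)
for ce,st,l in blobs(m,100):
    ys,xs=np.nonzero(l); P=np.array([onz(w,x,y,15,True)[:2] for x,y in zip(xs,ys)],np.float32)
    r=cv2.minAreaRect(P); print(st,r,np.round(cv2.boxPoints(r),1).tolist())
    # neck only rows 85..155
    k=(ys>90)&(ys<150)
    vx,vy,x0,y0=cv2.fitLine(P[k],cv2.DIST_L2,0,.01,.01).ravel(); print("neck dir deg",np.degrees(np.arctan2(vy,vx)),"pt",x0,y0)
    a=np.array([vx,vy])*np.sign(vx); pr=(P-[x0,y0])@a; pe=(P-[x0,y0])@np.array([-a[1],a[0]])
    print("extent along",pr.min(),pr.max(),"neck width",np.percentile(pe[k],[2,98]))
    # head extents
    hd=pr<pr.min()+18; print("head perp",pe[hd].min(),pe[hd].max())
    far=pr.max()
    for d in (45,): print("origin from grip edge", np.array([x0,y0])+a*(far-45)," from head face",np.array([x0,y0])+a*(pr.min()+45))
for n,p in dict(a=(248,229),b=(377,228),c=(368,413),d=(263,416)).items(): print(n,np.round(onz(w,*p,28,True),1))
crop(w,250,60,380,240,3.3,"ham")
rowsto([655,5,100])
E
```

```text
[ 266   78   92  123 3836] ((659.000732421875, 0.015888214111328125), (71.26636505126953, 90.92886352539062), 80.16802978515625) [[608.0999755859375, -27.299999237060547], [697.7000122070312, -42.900001525878906], [709.9000244140625, 27.399999618530273], [620.2999877929688, 42.900001525878906]]
neck dir deg -11.955205 pt 671.5349 -2.9107814
extent along -58.49436 32.664658 neck width [-5.97858327  5.95572829]
head perp -36.730667 34.538048
origin from grip edge [ 6.594671e+02 -3.555534e-01]  from head face [ 6.5833325e+02 -1.1546612e-01]
a [587.7  53.8  28. ]
b [591.6 -45.7  28. ]
c [396.1 -58.4  28. ]
d [388.5  48.5  28. ]
tcp [588.5   3.  157.5] shift tool [-66.6  57.4   0.1] |d| 87.9
jaw deg -88.22 level fix (tool wx,wy,wz) [ 0.     -0.      0.0005]
```

View pics/ham.png

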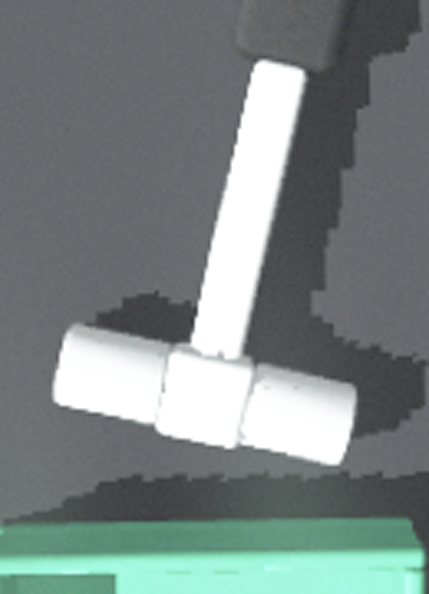

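The hammer measures 90.9 x 71.3 mm of steel, so it's the right one. Origin is about (659,0), with the handle at about -11 degrees. The tray centre is about (490,-1), turned about 2.5 degrees.

```bash
python3 -m handwheel '[{"grip":50,"tx":-15,"ty":10,"tz":1,"wx":0,"wy":0,"wz":0},{"grip":50,"tx":-25,"ty":20,"tz":2,"wx":0,"wy":0,"wz":0},{"grip":50,"tx":-20,"ty":15,"tz":2,"wx":0,"wy":0,"wz":0},{"grip":50,"tx":-10,"ty":5,"tz":0.5,"wx":0,"wy":0,"wz":0},{"grip":50,"tx":0,"ty":0,"tz":0,"wx":0,"wy":0.08,"wz":0},{"grip":50,"tx":0,"ty":0,"tz":0,"wx":0,"wy":0.08,"wz":0},{"grip":50,"tx":0,"ty":0,"tz":0,"wx":0,"wy":0.05,"wz":0},{"grip":50,"tx":0,"ty":0,"tz":0,"wx":0,"wy":0,"wz":0},{"grip":50,"tx":0,"ty":0,"tz":0,"wx":0,"wy":0,"wz":0},{"grip":50,"tx":0,"ty":0,"tz":0,"wx":0,"wy":0,"wz":0}]'
python3 - <<'E'
from m import *
w=cap("wrist","wrist22")
rowsto([659,-0.3,2],np.radians(-101)); print(sense()["joints"])
H=hsv(w)
m=(H[...,1]<45)&(H[...,2]>130)&sub(w,255,130,385,345)
for ce,st,l in blobs(m,300):
    ys,xs=np.nonzero(l); P=np.array([onz(w,x,y,15,True)[:2] for x,y in zip(xs,ys)],np.float32)
    r=cv2.minAreaRect(P); print(st,r)
E
```

```text
time_s: 24.92
eef_pos: [658.7, 0.5, 107.8]
ee_rot: [0.062, -0.062, -0.704, 0.704]
force: [0.1, 0.2, -0.2]
grip_width: 0.59
tcp [6.587e+02 6.000e-01 1.079e+02] shift tool [ -0.4 105.9   0.9] |d| 105.9
jaw deg -100.1 level fix (tool wx,wy,wz) [-0.     -0.     -0.0001]
wy needed 0.0156 (neg since y down)  j6 1.571 shift after turn [ -0.5 105.9   0.9]
[-1.76535879e-01  7.12750172e-01  1.20046619e+00 -3.72636213e-06
  1.22827375e+00  1.57061818e+00]
[ 266  179  100  128 4591] ((658.3795776367188, -0.2569313049316406), (70.93973541259766, 91.43309783935547), 79.86455535888672)
```

View pics/wrist22.png

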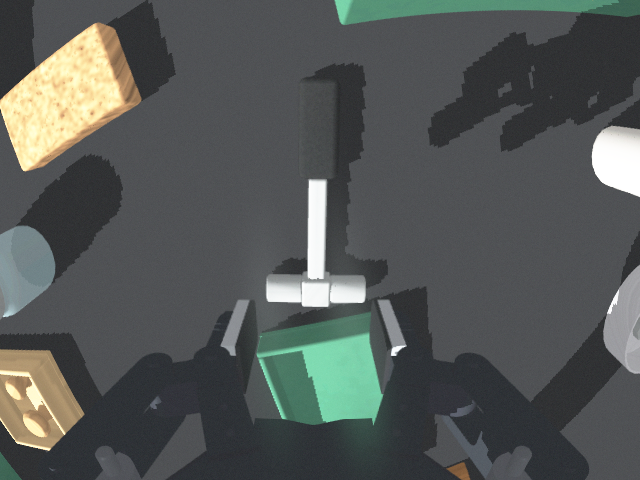

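Hammer is aligned with the fingers, with its neck at column 317. Descending.

```bash
python3 -m handwheel '[{"grip":45,"tx":0,"ty":20,"tz":0.8,"wx":0,"wy":0,"wz":0},{"grip":40,"tx":0,"ty":28,"tz":0,"wx":0,"wy":0,"wz":0},{"grip":40,"tx":0,"ty":22,"tz":0,"wx":0,"wy":0,"wz":0},{"grip":40,"tx":0,"ty":14,"tz":0,"wx":0,"wy":0,"wz":0},{"grip":40,"tx":0,"ty":8,"tz":0,"wx":0,"wy":0,"wz":0},{"grip":40,"tx":0,"ty":5,"tz":0,"wx":0,"wy":0,"wz":0},{"grip":40,"tx":0,"ty":2,"tz":0,"wx":0,"wy":0,"wz":0},{"grip":40,"tx":0,"ty":0,"tz":0,"wx":0,"wy":0,"wz":0},{"grip":40,"tx":0,"ty":0,"tz":0,"wx":0,"wy":0,"wz":0},{"grip":40,"tx":0,"ty":0,"tz":0,"wx":0,"wy":0,"wz":0}]'
python3 - <<'E'
from m import *
w=cap("wrist","wrist23")
rowsto([658.4,-0.3,2],np.radians(-100.1))
E
```

```text
time_s: 25.8
eef_pos: [659.1, 0.1, 9.9]
ee_rot: [0.062, -0.063, -0.704, 0.704]
force: [0.2, -0.4, -0.5]
grip_width: 0.469
tcp [6.59e+02 1.00e-01 9.70e+00] shift tool [0.6 7.7 0.5] |d| 7.7
jaw deg -100.15 level fix (tool wx,wy,wz) [ 0.     -0.     -0.0015]
wy needed -0.0008 (neg since y down)  j6 1.571 shift after turn [0.6 7.7 0.5]
```

View pics/wrist23.png

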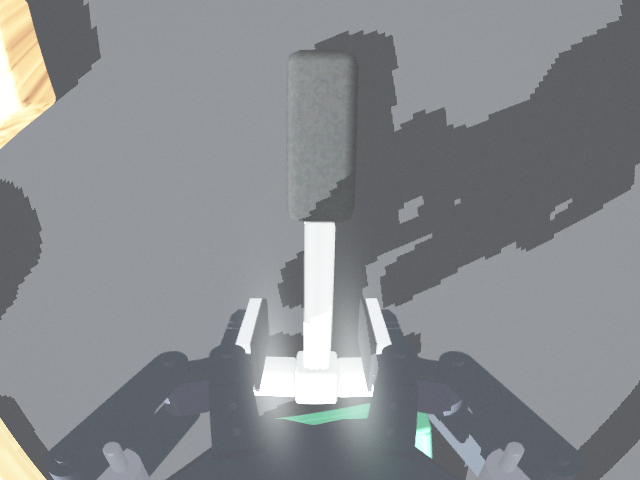

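```bash
python3 -m handwheel '[{"grip":40,"tx":0.5,"ty":4,"tz":1,"wx":0,"wy":0,"wz":0},{"grip":40,"tx":0,"ty":3,"tz":0,"wx":0,"wy":0,"wz":0},{"grip":40,"tx":0,"ty":0,"tz":0,"wx":0,"wy":0,"wz":0},{"grip":40,"tx":0,"ty":0,"tz":0,"wx":0,"wy":0,"wz":0},{"grip":40,"tx":0,"ty":0,"tz":0,"wx":0,"wy":0,"wz":0}]'
```

```text
time_s: 26.27
eef_pos: [657.9, -0.8, 1.8]
ee_rot: [-0.063, 0.063, 0.704, -0.704]
force: [-0.6, -0.1, -0.2]
grip_width: 0.469
```

```bash
python3 -m handwheel '[{"grip":25,"tx":0,"ty":0,"tz":0,"wx":0,"wy":0,"wz":0},{"grip":15,"tx":0,"ty":0,"tz":0,"wx":0,"wy":0,"wz":0},{"grip":15,"tx":0,"ty":0,"tz":0,"wx":0,"wy":0,"wz":0},{"grip":6,"tx":0,"ty":0,"tz":0,"wx":0,"wy":0,"wz":0},{"grip":6,"tx":0,"ty":0,"tz":0,"wx":0,"wy":0,"wz":0},{"grip":6,"tx":0,"ty":0,"tz":0,"wx":0,"wy":0,"wz":0},{"grip":6,"tx":0,"ty":0,"tz":0,"wx":0,"wy":0,"wz":0}]' 90
python3 - <<'E'
from m import *
w=cap("wrist","wrist24")
rowsto([658.4,-0.3,2]); s=sense(); print(s["grip_width"]*85.4,s["force"],s["wrist_torque"])
E
```

```text
time_s: 26.85
eef_pos: [658.2, -0.8, 2.2]
ee_rot: [0.062, -0.063, -0.704, 0.704]
force: [-0.5, 0.5, 4.7]
grip_width: 0.112
tcp [658.1  -0.8   2.2] shift tool [-0.2  0.2 -0.5] |d| 0.6
jaw deg -100.15 level fix (tool wx,wy,wz) [-0.     -0.     -0.0007]
9.3921352260844 [-1.35370137 -0.11655832  4.96900429] [-0.03597777  0.13305526 -0.0521559 ]
```

View pics/wrist24.png

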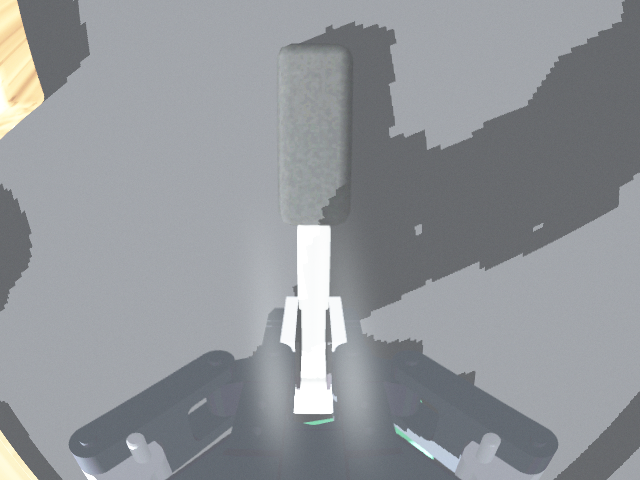

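Neck is gripped at (315,330). Small test lift.

```bash
python3 -m handwheel '[{"grip":6,"tx":0,"ty":-3,"tz":0,"wx":0,"wy":0,"wz":0},{"grip":6,"tx":0,"ty":-6,"tz":0,"wx":0,"wy":0,"wz":0},{"grip":6,"tx":0,"ty":-6,"tz":0,"wx":0,"wy":0,"wz":0},{"grip":6,"tx":0,"ty":-5,"tz":0,"wx":0,"wy":0,"wz":0},{"grip":6,"tx":0,"ty":0,"tz":0,"wx":0,"wy":0,"wz":0},{"grip":6,"tx":0,"ty":0,"tz":0,"wx":0,"wy":0,"wz":0},{"grip":6,"tx":0,"ty":0,"tz":0,"wx":0,"wy":0,"wz":0}]'
python3 - <<'E'
from m import *
w=cap("wrist","wrist25"); sd=cap("side"); crop(sd,220,180,400,290,4,"side25")
rowsto([658.4,-0.3,2]); s=sense(); print(s["grip_width"]*85.4,s["force"],s["wrist_torque"])
E
```

```text
time_s: 27.48
eef_pos: [657.7, -0.7, 21.6]
ee_rot: [-0.063, 0.062, 0.704, -0.704]
force: [0.5, -0.0, -2.6]
grip_width: 0.112
tcp [657.7  -0.7  21.4] shift tool [-0.6 19.4 -0.5] |d| 19.4
jaw deg -100.15 level fix (tool wx,wy,wz) [-0.     -0.      0.0007]
9.457723279040165 [-0.30589701  0.33868104 -2.38228442] [-0.01263345  0.03669795 -0.05902711]
```

View pics/side25.png

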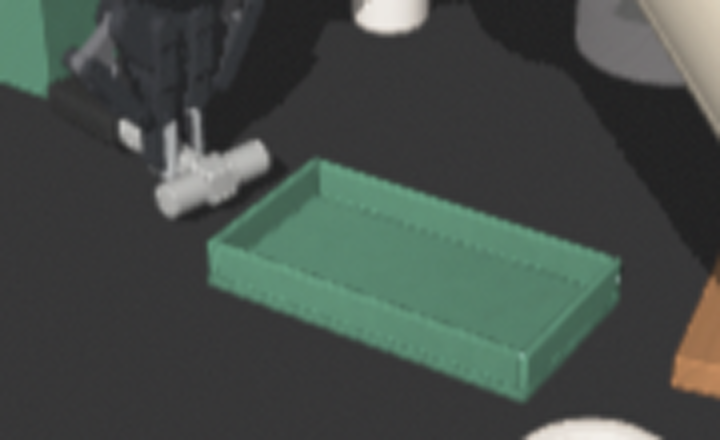

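View pics/wrist25.png

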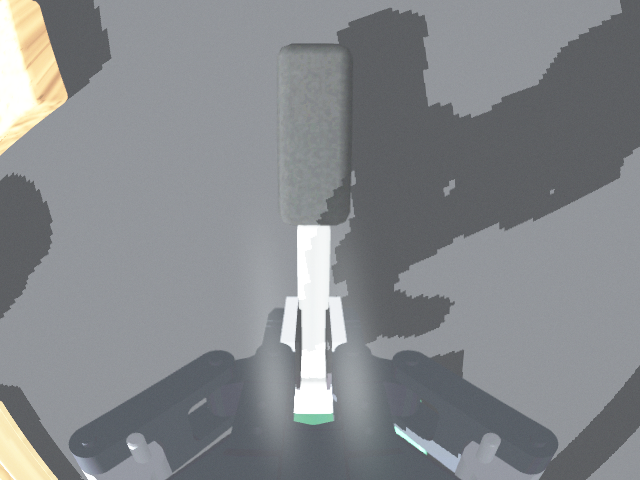

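In the wrist picture the hammer hasn't shifted (grip rows 44 to 222, as before the lift), so it is level. About 2.5 N is carried. Lifting on and turning.

```bash
python3 -m handwheel '[{"grip":6,"tx":0,"ty":-6,"tz":0,"wx":0,"wy":0,"wz":0},{"grip":6,"tx":0,"ty":-12,"tz":0,"wx":0,"wy":0,"wz":0},{"grip":6,"tx":0,"ty":-14,"tz":0,"wx":0,"wy":0,"wz":0},{"grip":6,"tx":0,"ty":-14,"tz":0,"wx":0,"wy":-0.03,"wz":0},{"grip":6,"tx":0,"ty":-10,"tz":0,"wx":0,"wy":-0.05,"wz":0},{"grip":6,"tx":0,"ty":-5,"tz":0,"wx":0,"wy":-0.05,"wz":0},{"grip":6,"tx":0,"ty":0,"tz":0,"wx":0,"wy":-0.05,"wz":0},{"grip":6,"tx":0,"ty":0,"tz":0,"wx":0,"wy":-0.044,"wz":0},{"grip":6,"tx":0,"ty":0,"tz":0,"wx":0,"wy":0,"wz":0},{"grip":6,"tx":0,"ty":0,"tz":0,"wx":0,"wy":0,"wz":0}]'
python3 - <<'E'
from m import *
w=cap("wrist","wrist26")
rowsto([458,-2.5,82],np.radians(-87.4))
E
```

```text
time_s: 28.42
eef_pos: [658.1, -0.8, 83.7]
ee_rot: [-0.016, 0.016, -0.707, 0.707]
force: [-0.2, 0.0, -2.6]
grip_width: 0.115
tcp [658.1  -0.8  83.4] shift tool [199.9   1.3  -7.3] |d| 200.1
jaw deg -87.4 level fix (tool wx,wy,wz) [-0.0001  0.     -0.0006]
wy needed -0.0 (neg since y down)  j6 1.347 shift after turn [199.9   1.3  -7.3]
```

View pics/wrist26.png

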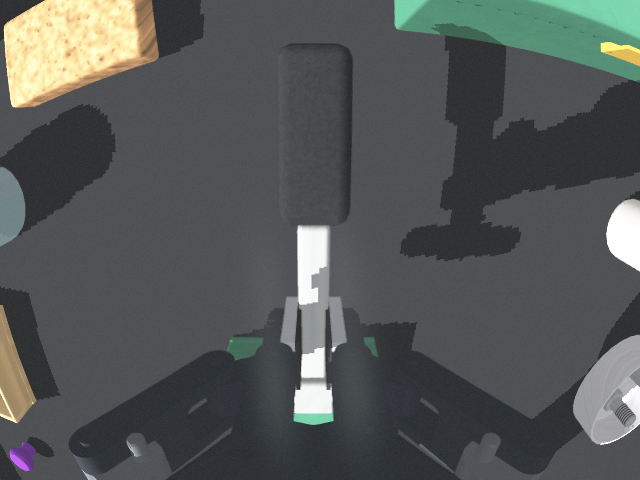

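Still level. Carrying it over the tray: 200 mm along tool x, -7 along z.

```bash
python3 -m handwheel '[{"grip":6,"tx":7,"ty":0,"tz":0,"wx":0,"wy":0,"wz":0},{"grip":6,"tx":15,"ty":0,"tz":-1,"wx":0,"wy":0,"wz":0},{"grip":6,"tx":22,"ty":0,"tz":-1,"wx":0,"wy":0,"wz":0},{"grip":6,"tx":24,"ty":0,"tz":-1,"wx":0,"wy":0,"wz":0},{"grip":6,"tx":24,"ty":0,"tz":-1,"wx":0,"wy":0,"wz":0},{"grip":6,"tx":24,"ty":0,"tz":-1,"wx":0,"wy":0,"wz":0},{"grip":6,"tx":24,"ty":0,"tz":-1,"wx":0,"wy":0,"wz":0},{"grip":6,"tx":24,"ty":0,"tz":-1,"wx":0,"wy":0,"wz":0},{"grip":6,"tx":18,"ty":0,"tz":0,"wx":0,"wy":0,"wz":0},{"grip":6,"tx":12,"ty":0,"tz":0,"wx":0,"wy":0,"wz":0}]'
python3 -m handwheel '[{"grip":6,"tx":6,"ty":0,"tz":0,"wx":0,"wy":0,"wz":0},{"grip":6,"tx":0,"ty":0,"tz":0,"wx":0,"wy":0,"wz":0},{"grip":6,"tx":0,"ty":0,"tz":0,"wx":0,"wy":0,"wz":0},{"grip":6,"tx":0,"ty":0,"tz":0,"wx":0,"wy":0,"wz":0}]'
python3 - <<'E'
from m import *
w=cap("wrist","wrist27"); sd=cap("side"); crop(sd,220,150,440,300,3.5,"side27"); t=cap("top","top27")
rowsto([458,-2.5,10],np.radians(-87.4))
E
```

```text
time_s: 29.3
eef_pos: [462.2, -2.7, 83.2]
ee_rot: [0.016, -0.016, 0.707, -0.707]
force: [0.3, -0.2, -1.8]
grip_width: 0.111
time_s: 29.63
eef_pos: [458.7, -3.2, 83.0]
ee_rot: [-0.017, 0.016, -0.707, 0.707]
force: [1.1, -0.1, -2.7]
grip_width: 0.11
tcp [458.3  -3.1  82.7] shift tool [ 0.3 72.7 -0.6] |d| 72.7
jaw deg -87.32 level fix (tool wx,wy,wz) [-0.      0.     -0.0001]
wy needed 0.0014 (neg since y down)  j6 1.261 shift after turn [ 0.3 72.7 -0.6]
```

View pics/wrist27.png

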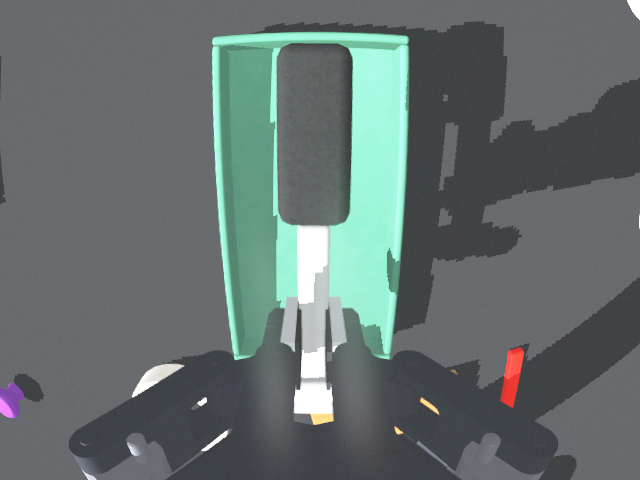

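View pics/side27.png

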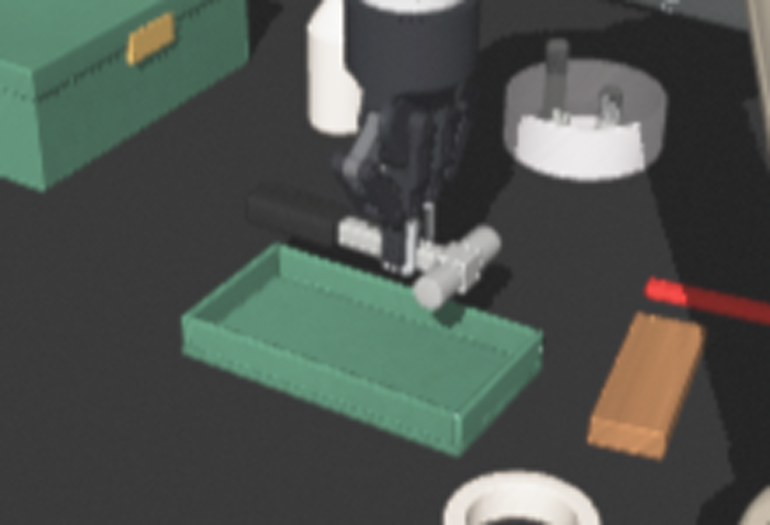

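Tray rim corners in the wrist view: (215,41), (408,41), (391,358), (237,356). I'll check those against the hammer's span.

```bash
python3 - <<'E'
from m import *
w=cap("wrist")
P=np.array([onz(w,u,v,28,True)[:2] for u,v in ((215,41),(408,41),(391,358),(237,356))]);print(np.round(P,1).tolist(),P.mean(0))
f=(P[0]+P[1])/2;n=(P[2]+P[3])/2;print("far mid",f,"near mid",n,np.linalg.norm(f-n),"angle",np.degrees(np.arctan2(*(f-n)[::-1])),"widths",np.linalg.norm(P[0]-P[1]),np.linalg.norm(P[2]-P[3]))
s=sense();M=toolR().as_matrix();o=s["eef_pos"];hd=-M[:,0]
print("tcp",o,"grip end",o+hd*110,"head face",o-hd*45)
E
```

```text
[[584.3, 55.3], [588.9, -46.4], [395.4, -57.3], [392.4, 44.9]] [490.25927698  -0.85625648]
far mid [586.61950475   4.48780882] near mid [393.8990492   -6.20032178] 193.016605824807 angle 3.174328774992869 widths 101.78987228805077 102.21806075699259
tcp [458.16871404  -3.11483824  82.71219336] grip end [568.04809297   2.03512003  82.71614262] head face [413.21805902  -5.22163935  82.71057776]
```

```bash
python3 -m handwheel '[{"grip":6,"tx":0,"ty":7,"tz":0,"wx":0,"wy":0,"wz":0},{"grip":6,"tx":0,"ty":14,"tz":0,"wx":0,"wy":0,"wz":0},{"grip":6,"tx":0,"ty":16,"tz":0,"wx":0,"wy":0,"wz":0},{"grip":6,"tx":0,"ty":14,"tz":0,"wx":0,"wy":0,"wz":0},{"grip":6,"tx":0,"ty":10,"tz":0,"wx":0,"wy":0,"wz":0},{"grip":6,"tx":0,"ty":6,"tz":0,"wx":0,"wy":0,"wz":0},{"grip":6,"tx":0,"ty":4,"tz":0,"wx":0,"wy":0,"wz":0},{"grip":6,"tx":0,"ty":0,"tz":0,"wx":0,"wy":0,"wz":0},{"grip":6,"tx":0,"ty":0,"tz":0,"wx":0,"wy":0,"wz":0},{"grip":6,"tx":0,"ty":0,"tz":0,"wx":0,"wy":0,"wz":0}]'
python3 -m handwheel '[{"grip":6,"tx":0,"ty":2,"tz":0,"wx":0,"wy":0,"wz":0},{"grip":6,"tx":0,"ty":1,"tz":0,"wx":0,"wy":0,"wz":0},{"grip":6,"tx":0,"ty":0,"tz":0,"wx":0,"wy":0,"wz":0},{"grip":6,"tx":0,"ty":0,"tz":0,"wx":0,"wy":0,"wz":0},{"grip":6,"tx":0,"ty":0,"tz":0,"wx":0,"wy":0,"wz":0}]'
```

```text
time_s: 30.67
eef_pos: [458.2, -3.2, 12.3]
ee_rot: [-0.017, 0.016, -0.707, 0.707]
force: [-0.2, -0.1, -3.4]
grip_width: 0.111
time_s: 31.08
eef_pos: [457.9, -3.1, 8.9]
ee_rot: [-0.017, 0.016, -0.707, 0.707]
force: [-0.4, 0.1, -2.7]
grip_width: 0.117
```

```bash
python3 -m handwheel '[{"grip":6,"tx":0,"ty":1,"tz":0,"wx":0,"wy":0,"wz":0},{"grip":6,"tx":0,"ty":0.8,"tz":0,"wx":0,"wy":0,"wz":0},{"grip":6,"tx":0,"ty":0,"tz":0,"wx":0,"wy":0,"wz":0},{"grip":6,"tx":0,"ty":0,"tz":0,"wx":0,"wy":0,"wz":0},{"grip":6,"tx":0,"ty":0,"tz":0,"wx":0,"wy":0,"wz":0}]'
```

```text
time_s: 31.5
eef_pos: [457.8, -3.1, 7.2]
ee_rot: [-0.017, 0.017, -0.707, 0.707]
force: [-2.0, -0.4, 3.5]
grip_width: 0.109
```

Contact: the force changed from -2.7 to +3.5 N at the expected height of 7.2. Releasing.

```bash
python3 -m handwheel '[{"grip":20,"tx":0,"ty":0,"tz":0,"wx":0,"wy":0,"wz":0},{"grip":30,"tx":0,"ty":0,"tz":0,"wx":0,"wy":0,"wz":0},{"grip":40,"tx":0,"ty":0,"tz":0,"wx":0,"wy":0,"wz":0},{"grip":40,"tx":0,"ty":0,"tz":0,"wx":0,"wy":0,"wz":0},{"grip":40,"tx":0,"ty":0,"tz":0,"wx":0,"wy":0,"wz":0},{"grip":40,"tx":0,"ty":-5,"tz":0,"wx":0,"wy":0,"wz":0},{"grip":40,"tx":0,"ty":-15,"tz":0,"wx":0,"wy":0,"wz":0},{"grip":40,"tx":0,"ty":-30,"tz":0,"wx":0,"wy":0,"wz":0},{"grip":40,"tx":0,"ty":-40,"tz":0,"wx":0,"wy":0,"wz":0},{"grip":40,"tx":0,"ty":-40,"tz":0,"wx":0,"wy":0,"wz":0}]'
python3 -m handwheel '[{"grip":40,"tx":20,"ty":-30,"tz":0,"wx":0,"wy":0,"wz":0},{"grip":40,"tx":30,"ty":-20,"tz":0,"wx":0,"wy":0,"wz":0},{"grip":40,"tx":20,"ty":0,"tz":0,"wx":0,"wy":0,"wz":0},{"grip":40,"tx":0,"ty":0,"tz":0,"wx":0,"wy":0,"wz":0},{"grip":40,"tx":0,"ty":0,"tz":0,"wx":0,"wy":0,"wz":0},{"grip":40,"tx":0,"ty":0,"tz":0,"wx":0,"wy":0,"wz":0}]'
python3 - <<'E'
from m import *
w=cap("wrist","wrist28"); t=cap("top","top28"); sd=cap("side","side28"); print(sense()["time_s"],sense()["eef_pos"])
E
```

```text
time_s: 32.33
eef_pos: [457.1, -2.9, 138.6]
ee_rot: [0.016, -0.017, 0.707, -0.707]
force: [1.4, -0.3, -0.3]
grip_width: 0.464
time_s: 32.83
eef_pos: [388.3, -6.4, 187.1]
ee_rot: [-0.017, 0.016, -0.707, 0.707]
force: [-0.4, -0.2, -0.9]
grip_width: 0.469
32.9833 [388.31621979  -6.38272942 186.66666277]
```

View pics/wrist28.png

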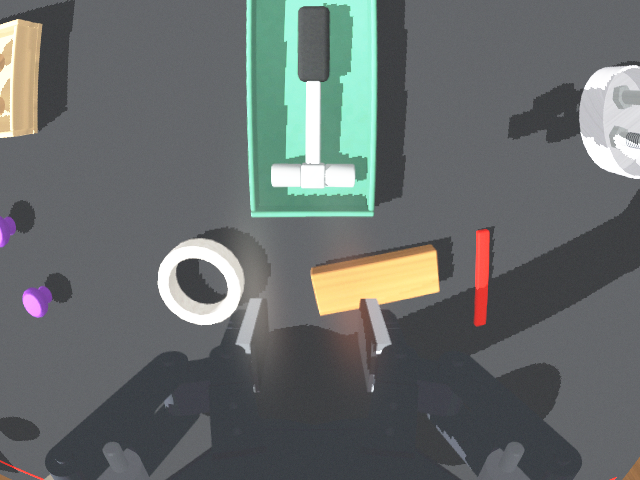

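View pics/top28.png

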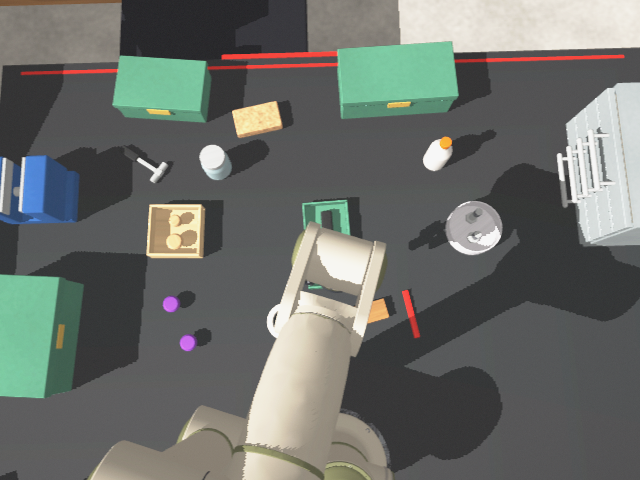

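View pics/side28.png

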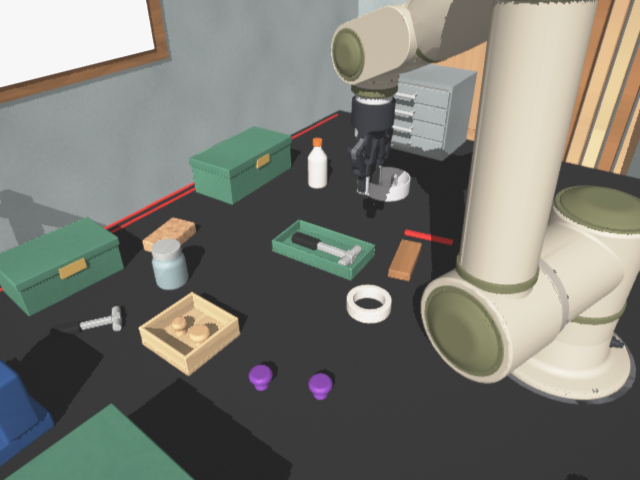

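The pictures show everything in place:
- **Hammer:** flat in the tray, wrist view (313,110).
- **Knobs:** both in the box, top view (175,220) and (175,241).
- **Bolts:** both upright in the tin, top view (475,215).
- **Bottle and jar:** both upright, side view (317,165) and (170,265).

The gripper is clear of everything, so I'm handing in.

```bash
python3 -c "
from rig import ctrl,sense
print(ctrl.finish_job()); print(sense()['time_s'])"
```

```text
the job is handed in; nothing more can be done
None
the job is handed in; nothing more can be done
```

I handed the job in at about 33 s of the 131 s allowed. Both drawer knobs are in the plywood box, both bolts stand upright in the tin, and the hammer lies flat in the green tray. I carried the hammer by its neck at the balance point. The hand-in gave no verdict.

My last look through all three cameras showed everything in place, the bottle and jar upright, and the gripper clear at about 187 mm up. In the wrist pictures the hammer did not shift in the fingers between grip and tray. When I set it down, the force changed sign at 7.2 mm, the height expected for the tray floor.

Some readings disagreed:
- **Grip opening:** it read about 2 to 3 mm less than the true sizes when holding an object (9.4 mm on the 12 mm neck, 25 mm on the 28 mm knob). It did not affect any grasp.
- **First knob position:** the cameras differed by about 5 mm on the small knob, so I used a value between them. The fingers closed on it cleanly.

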